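# Lay out the lens set for the next eye-balance test

### The job

Lay out the lenses for the next patient's eye-balance test: in the middle of the round cream dish build a centred stack, lying flat, of the brass-rimmed prism lens at the bottom, the ridged blue Maddox rod lens on it and the steel retaining ring on top. Lay the black occluder for the other eye flat with its disc in the middle of the square tray. Leave the plain white-rimmed lens, the cleaner bottle and the pen torch where they are.

Things in the scene. Friction and masses are not known exactly. Their poses are not given: they have to be found in the camera images.
- dish: Loose round cream ceramic lens dish, 132 mm across the rim, 14 mm high, 0.45 kg; flat inner floor about 110 mm across, 6 mm above the origin; wall about 5 mm thick. Origin: centre of the underside, z up.
- tray: Loose square bare-aluminium tray, 124 by 124 mm, 14 mm high, walls and floor 4 mm thick (inner floor 4 mm above the origin), 0.45 kg. Origin: centre of the underside, z up, x and y along its sides.
- prism: Loose round prism lens with a brass rim, the largest lens: 56 mm across, 18 mm thick, lying flat, with slanting clear glass inside the rim; flat rim on top. Origin: centre of the underside, z up.
- maddox: Loose round Maddox rod lens of blue acrylic, 48 mm across, 16 mm thick, lying flat, with parallel ridges across its top. Origin: centre of the underside, z up.
- ring: Loose plain steel retaining ring, 42 mm outside, 26 mm hole, 14 mm high, lying flat. Origin: centre of the hole at the underside, z up.
- occluder: Loose matte black occluder: solid disc 44 mm across and 14 mm thick, with a tab 12 mm wide and 8 mm high that reaches to 42 mm from the disc's centre along its +x. Origin: centre of the disc's underside, z up.
- plain_lens: Bystander, to be left alone: small plain clear lens in a white rim, 42 mm across, 13 mm thick. Origin: centre of the underside.
- cleaner: Bystander, to be left alone: loose upright clear bottle of lens cleaner, 42 mm across, 100 mm high. Origin: centre of the underside.
- torch: Bystander, to be left alone: steel pen torch lying flat, 127 mm long, 17 mm thick. Origin: under its middle, x along its length.
Not all that is in view belongs to the job. What is shaped like the ring but orange is not meant.

How it is judged:
By the outcome, as a careful person would: the job done as asked, in the order asked, and still so for the second after the job is handed in, with the robot touching nothing.
It also fails if it takes over 90 s, if anything falls off the work surface, if the arm or the gripper's body presses on something with over 40 N, if the wrist force passes 120 N, or if a joint passes its speed limit or range.

### The arm

A 7-joint arm with a two-finger parallel gripper is mounted at the origin on the work surface. World frame = base frame: x ahead of the robot, y to its left, z up, the work surface at z = 0. Lengths are in mm, angles in rad, forces in N, time in s.
With the tool pointing down it reaches from about 400 to 750 mm from the base axis. Payload 19.5 kg.
Tool frame: the origin (TCP) lies between the finger pads; the fingertips stand 11 mm ahead of it and the grasp point (between the pads) lies 8 mm behind it; z points along the fingers, y is the direction in which the jaws open and shut (so a half turn about z gives the same grasp; the last joint's range is limited). The gripper opens to 85 mm and grips with 20 to 120 N. Pads are 22 mm wide; open, the fingers measure 114 mm over their backs; the gripper's body (76 mm by 85 mm) begins 54 mm behind the grasp point. The pads swing forward as they close: fully open they stand 13 mm farther back than shut.
Start: joints at [1.256, 0.707, -0.028, 1.485, 0.022, 0.951, -0.075], TCP at [154.915, -553.708, 202.968] pointing down, gripper open.
Joint ranges: [-2.71, 2.71], [-0.32, 2.16], [-1.57, 1.52], [0, 2.45], [-1.46, 4.6], [0, 2.02], [-2.83, 2.83]. Speed limits (rad/s): [1.89, 1.89, 2.57, 2.57, 3.01, 3.01, 3.01].

### API

Orientations are given as a unit quaternion [x, y, z, w].
In Python, from cell import env gives the robot as it stands.
- The arm moves only by the tool move_arm, never from a script. Its argument "series" is a list of rows, each a list of 4 numbers: the shift along the tool's x, y, z in units of 25 mm (1.0 is 25 mm), then the turn about the tool's z in units of 6 degrees (1.0 is 6 degrees). A call has 1 to 10 rows; each row is the pose to reach, as a shift and turn from the pose commanded when the call began, along the tool's axes at that moment; what a row does not reach only later rows make up. A row lasts 1/8 s, in which the tool goes at most 62.5 mm and 10.7 degrees, less where a joint would pass 70% of its speed; a pose out of reach is approached as far as the arm can. A call with a gripper value outside its range is refused whole. "jaw" is the finger opening in mm, from 0 to 85.4, set as the call begins (left out, the last holds). The fingers move at their own pace and stop on an object; the grip force is fixed at half the most. Time passes only in rows, so rows that repeat a pose let the fingers close. It gives the time, the measured TCP pose, the force and the opening at its end, in the units of the state.
- env.sense(): the state, without advancing time (a new reading comes with each control period).
- env.camera(name): name is "scene" or "top" or "wrist"; returns the picture (480x640x3 uint8, blue, green, red); there is no depth.
- env.camera_model(name): a dict with "mtx" (3x3 intrinsics, pixels), "rvec" (rotation vector, rad) and "tvec" (3), from world to camera coordinates, as OpenCV has them. Camera axes: x right, y down, z forward; pixel columns grow to the right and rows downward; lengths in mm; the calibration is good to about 2 mm. The wrist camera is an equidistant fisheye: a pixel r from the principal point sees the ray r / f radians off the axis. A picture is of the moment at which its call begins: read the wrist's pose just before it. camera_model takes no time and is no camera call; for the wrist camera it gives the pose at the moment of the call.
- env.hand_in(): hands the job in, once; it reports no verdict.
Trained networks look in the newest picture that a camera, given by its name, has taken for a name from the list of things; names that differ only in an ending like _2 or _b are one class to them, and where a whole thing is asked for, a point or a joint stands for the part that bears it (a point fixed in the world has none). Each returns a list of dicts, best first, with "conf" (0 to 1); they miss things now and then, are a little off and sometimes report something else, mostly with a low value. They report only what shows in the picture. A call takes as long as a camera call. They do not tell look-alikes from the thing itself.
- env.boxes_of(camera, query): "extent" ([left, top, right, bottom] in pixels, round what is visible of it).
The state is a dict: "clock": time; "joint_positions": joint angles; "qvel": joint speeds; "effort": joint torques, N m; "tcp_pos": TCP position; "tool_rot": TCP orientation; "contact_force": force on the tool from outside, world axes, zero at the start; "torque": the same for the moment, N m; "gripper_width": opening from 0.0 (shut) to 1.0 (fully open).
Only numpy, scipy, OpenCV 4.12 (cv2) and the standard library are available. Lean on these libraries where they do the work, as an engineer would, in place of code of your own. Each camera call takes 0.05 s, during which the arm holds its last target.

## Working session

There is one attempt and no reset: what is moved stays moved. The work goes in short steps, Python scripts to look and compute and a tool call to move; the robot and the scene stay as the last step left them, time stands still between calls to the robot, and variables do not carry over. Pictures are saved under pics/ and viewed, and the job is handed in when it is done.

Besides the shell and the picture viewer there is one more tool, called after "Request:" as name([rows], argument=value, ...), one row to a line, values as JSON. move_arm: Moves the arm, as the interface text tells. Its arguments: {"type":"object","properties":{"series":{"type":"array","items":{"type":"array","items":{"type":"number"}}},"jaw":{"type":"number"}},"required":["series"]}

```bash
ls; mkdir -p pics
python3 - <<'E'
from cell import env
import cv2
s=env.sense();print(s)
for n in ["scene","top","wrist"]:
    m=env.camera_model(n);print(n,m)
    cv2.imwrite(f"pics/{n}0.png",env.camera(n))
E
```

```text
pics
{'clock': 0.0, 'joint_positions': array([ 1.25630298,  0.7070788 , -0.02762017,  1.4849917 ,  0.02198952,
        0.95086039, -0.07552134]), 'qvel': array([-0.00087184, -0.00033701, -0.00028174, -0.00074703,  0.00145008,
       -0.00079296,  0.00019648]), 'effort': array([ 3.26063755e-04, -8.83214879e+01,  1.23450682e+00, -2.36170882e+01,
        1.70205545e-02,  6.47745226e-03,  7.52902406e-05]), 'tcp_pos': array([ 154.84654579, -553.46910675,  202.54305065]), 'tool_rot': array([ 9.90713956e-01,  1.35961722e-01, -8.08051129e-05, -5.11790453e-04]), 'contact_force': array([0.68646474, 0.07060364, 0.1006684 ]), 'torque': array([-0.00240247,  0.06339156, -0.02325202]), 'gripper_width': 0.9979523337729795}
scene {'mtx': array([[619.68051925,   0.        , 321.68824372],
       [  0.        , 619.68051925, 231.89200608],
       [  0.        ,   0.        ,   1.        ]]), 'rvec': array([ 0.76697717,  2.63555266, -1.08156716]), 'tvec': array([ 481.24435019, -203.50201638, 1467.78173596])}
top {'mtx': array([[580.16174354,   0.        , 322.81919913],
       [  0.        , 580.16174354, 252.25854554],
       [  0.        ,   0.        ,   1.        ]]), 'rvec': array([ 2.14964453, -2.14708009,  0.14606224]), 'tvec': array([ -12.3603095 ,  582.37800478, 1456.62217404])}
wrist {'mtx': array([[371.64829954,   0.        , 310.84018461],
       [  0.        , 371.64829954, 240.6083973 ],
       [  0.        ,   0.        ,   1.        ]]), 'rvec': array([-2.3136786 ,  1.75681586,  0.25220578]), 'tvec': array([-572.83446206,  -35.91143495,  377.96434656])}
```

View pics/scene0.png

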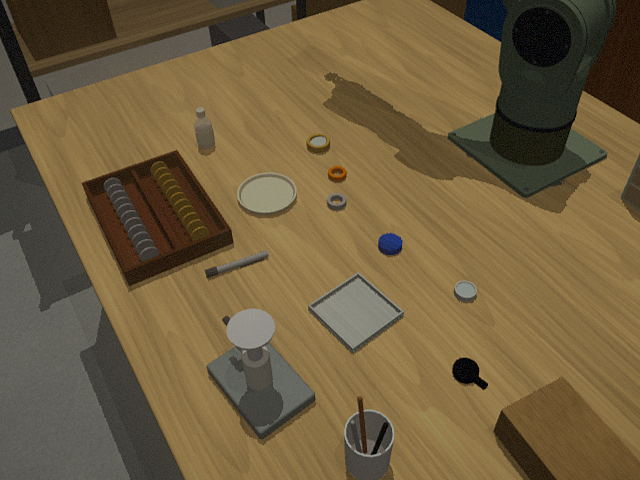

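View pics/top0.png

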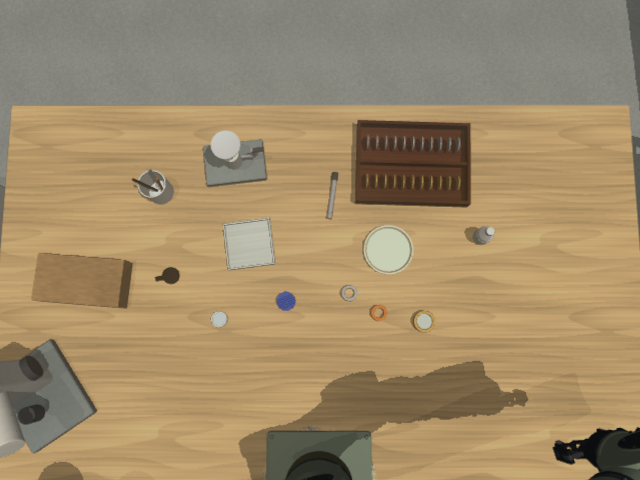

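View pics/wrist0.png

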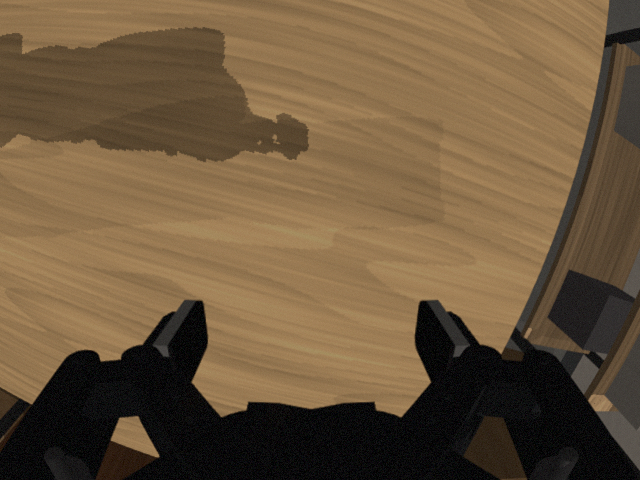

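The top picture shows the prism at (424,321), ring at (348,293), orange decoy at (378,312) and Maddox rod at (286,301). The occluder is at (171,275) with its tab to the left. The dish is at (388,249) and the tray at (249,244), slightly rotated. All are in view of both fixed cameras.

```bash
cat > h.py <<'E'
import numpy as np, cv2
from scipy.optimize import least_squares
from cell import env
DIM={'dish':(66,14),'prism':(28,18),'maddox':(24,16),'ring':(21,14),'plain_lens':(21,13),'occluder':(22,14),'cleaner':(21,100)}
def proj(cam,P,m=None):
    m=m or env.camera_model(cam); P=np.atleast_2d(np.asarray(P,float))
    if cam=='wrist':
        f=cv2.fisheye.projectPoints(P[None],m['rvec'].reshape(3,1),m['tvec'].reshape(3,1),m['mtx'],np.zeros(4))[0]
        return f.reshape(-1,2)
    return cv2.projectPoints(P,m['rvec'],m['tvec'],m['mtx'],None)[0].reshape(-1,2)
def cyl(x,y,r,h,z0=0):
    a=np.linspace(0,2*np.pi,60)
    return np.vstack([np.c_[x+r*np.cos(a),y+r*np.sin(a),0*a+z] for z in (z0,z0+h)])
def tray(x,y,t,half=62,h=14):
    c,s=np.cos(t),np.sin(t)
    return np.array([[x+c*u-s*v,y+s*u+c*v,z] for u in(-half,half) for v in(-half,half) for z in (0,h)])
def bb(p): return np.r_[p.min(0),p.max(0)]
def locate(cam,name,box,x0=(500,0),z0=0,m=None):
    m=m or env.camera_model(cam); r,h=DIM[name]
    f=lambda q: bb(proj(cam,cyl(q[0],q[1],r,h,z0),m))-np.array(box)
    s=least_squares(f,x0); return s.x,np.abs(s.fun).max()
E
python3 - <<'E'
from h import *
for c in ['top','scene']:
    env.camera(c)
    for n in ['dish','tray','prism','maddox','ring','occluder','plain_lens','cleaner']:
        for d in env.boxes_of(c,n)[:2]:
            if d['conf']<.3: continue
            o=''
            if n in DIM: o=locate(c,n,d['extent'])
            print(c,n,round(d['conf'],2),np.round(d['extent'],1),o)
print(env.sense()['clock'])
E
```

```text
top dish 0.83 [360.3 222.8 412.2 274.1] (array([ 597.39414699, -178.69190376]), np.float64(0.670978915472574))
top dish 0.52 [224.7 217.5 277.7 271.2] (array([607.96393621, 177.52959423]), np.float64(1.813145883238974))
top tray 0.79 [223.  216.9 275.  270.9] 
top prism 0.92 [415.7 307.8 434.8 331.5] (array([ 410.58541245, -277.06814197]), np.float64(1.8650361565114508))
top maddox 0.5 [277.5 290.9 301.1 311.8] (array([457.53002864,  75.50958654]), np.float64(2.42434286630197))
top maddox 0.35 [344.4 285.4 359.4 300.9] (array([479.11233061, -87.48375142]), np.float64(1.8454419355711025))
top ring 0.7 [369.3 303.7 387.1 321.5] (array([ 428.71022959, -155.68078937]), np.float64(0.6962805985313025))
top ring 0.59 [342.7 285.7 359.5 300.8] (array([478.92696165, -85.49945011]), np.float64(0.6681877852348634))
top occluder 0.49 [157.  267.2 181.8 283.7] (array([525.06588693, 391.08712894]), np.float64(3.335518495407115))
top plain_lens 0.53 [209.7 308.4 225.  325.7] (array([416.68906279, 262.30519069]), np.float64(0.8805856873549942))
top cleaner 0.78 [470.6 224.6 493.4 241.7] (array([ 629
[... 556 characters left out ...]
278))
scene ring 0.78 [326.8 165.9 349.1 183. ] (array([ 430.92378614, -149.25504876]), np.float64(1.8060640100182468))
scene ring 0.74 [327.1 192.1 347.6 212.4] (array([482.12268358, -72.94853011]), np.float64(1.1433671407873192))
scene occluder 0.8 [451.8 356.3 484.7 386.9] (array([525.30275181, 395.2529267 ]), np.float64(2.492808067512726))
scene plain_lens 0.97 [453.6 282.8 477.1 300.9] (array([415.45306815, 262.52932849]), np.float64(1.9990991557507414))
scene cleaner 0.91 [195.7 106.7 213.5 147.6] (array([ 627.22906561, -421.56302435]), np.float64(3.4153515425643945))
scene cleaner 0.36 [327.  190.5 347.5 211.7] (array([505.67838674, -36.98303076]), np.float64(14.587297466259542))
1.05
```

```bash
cat >> h.py <<'E'
def wood_mask(img,bg_center,win,thr=28):
    x,y=map(int,bg_center); x0,y0=x-win,y-win
    c=img[y0:y+win,x0:x+win]; l=cv2.cvtColor(cv2.GaussianBlur(c,(3,3),0),cv2.COLOR_BGR2LAB).astype(float)
    edge=np.r_[l[0],l[-1],l[:,0],l[:,-1]]; med=np.median(edge,0)
    d=l-med; d[...,0]*=0.5
    m=(np.linalg.norm(d,axis=2)>thr).astype(np.uint8)
    n,lab,st,ce=cv2.connectedComponentsWithStats(m)
    # component nearest centre, big enough
    best=min((i for i in range(1,n) if st[i,4]>25),key=lambda i:np.hypot(*(ce[i]-win)),default=None)
    if best is None: return None
    M=(lab==best).astype(np.uint8); cs,_=cv2.findContours(M,cv2.RETR_EXTERNAL,cv2.CHAIN_APPROX_NONE)
    M2=cv2.drawContours(np.zeros_like(M),cs,-1,1,-1)
    yy,xx=np.nonzero(M2); return np.array([xx.mean()+x0,yy.mean()+y0]),len(xx),[xx.min()+x0,yy.min()+y0,xx.max()+x0,yy.max()+y0]
def cen(cam,pts,m):
    p=proj(cam,pts,m).astype(np.float32); h=cv2.convexHull(p); M=cv2.moments(h); return np.array([M['m10'],M['m01']])/M['m00'],M['m00']
def locc(cam,name,c,x0,z0=0,m=None):
    m=m or env.camera_model(cam); r,h=DIM[name]
    s=least_squares(lambda q:cen(cam,cyl(q[0],q[1],r,h,z0),m)[0]-c,x0,diff_step=1e-3); return s.x,cen(cam,cyl(*s.x,r,h,z0),m)[1]
E
python3 - <<'E'
from h import *
im={c:env.camera(c) for c in('top','scene')}
cv2.imwrite('pics/crop1.png',cv2.resize(im['top'][210:340,140:450],None,fx=2.5,fy=2.5,interpolation=cv2.INTER_CUBIC))
cands={'dish':(597,-179),'prism':(411,-274),'maddox':(459,80),'ring':(479,-83),'plain_lens':(416,262)}
for n,p in cands.items():
  for c in im:
    r,h=DIM[n]; px=proj(c,[*p,h/2])[0]
    o=wood_mask(im[c],px,40 if n=='dish' else 18,20)
    if o is None: print(n,c,'none');continue
    q,a=locc(c,n,o[0],p); print(n,c,o[0].round(1),o[1],'exp area',round(a),q.round(1))
E
```

```text
dish top [387.6 249.5] 1422 exp area 1990 [ 594.7 -182.4]
dish scene [266.7 194.5] 1298 exp area 2205 [ 596.8 -179.8]
prism top [423.9 320.8] 152 exp area 395 [ 407.7 -273.6]
prism scene [317.5 140.1] 110 exp area 404 [ 404.2 -280.2]
maddox top [285.5 300.7] 315 exp area 276 [459.3  85.5]
maddox scene [389.8 244. ] 483 exp area 460 [461.4  88.3]
ring top [347.9 292.6] 187 exp area 210 [480.7 -77.1]
ring scene [336.2 202. ] 272 exp area 297 [483.8 -75. ]
plain_lens top [218.7 318.5] 174 exp area 221 [413.  258.6]
plain_lens scene [465.1 291.7] 388 exp area 417 [415.7 262.1]
```

View pics/crop1.png

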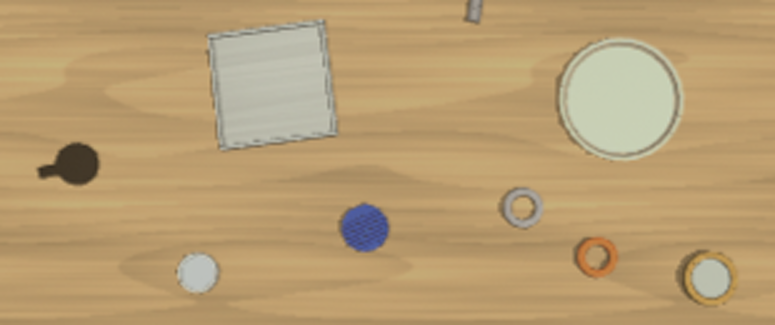

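```bash
cat >> h.py <<'E'
from scipy.spatial.transform import Rotation as R
def st():
    s=env.sense(); r=R.from_quat(s['tool_rot']).as_matrix()
    return s,r,np.degrees(np.arctan2(r[1,0],r[0,0]))
def go(x,y,z,yaw=None):
    s,r,y0=st(); d=r.T@(np.array([x,y,z])-s['tcp_pos'])/25
    t=0 if yaw is None else -((yaw-y0+180)%360-180)/6
    print('t',round(s['clock'],2),'tcp',s['tcp_pos'].round(1),'yaw',round(y0,2),'w',round(s['gripper_width']*85.4,1),'F',s['contact_force'].round(1),'-> units',d.round(2),'turn',round(t,2),'rows>=',int(np.ceil(max(np.linalg.norm(d)/2.5,abs(t)/1.78))))
E
python3 -c "
from h import *
go(408,-275,150,0)"
```

```text
t 1.15 tcp [ 155.  -553.7  203. ] yaw 15.64 w 85.4 F [ 0.4  0.3 -0. ] -> units [12.75 -8.01  2.12] turn 2.61 rows>= 7
```

Request:
move_arm([
  [2,-1.2,0.3,0.4],
  [4,-2.4,0.6,0.8],
  [6,-3.7,0.9,1.2],
  [8,-5,1.2,1.6],
  [10,-6.2,1.5,2],
  [11.5,-7.2,1.8,2.4],
  [12.75,-8.01,2.12,2.61],
  [12.75,-8.01,2.12,2.61],
  [12.75,-8.01,2.12,2.61],
])

```text
clock: 2.28
tcp_pos: [407.5, -275.6, 150.1]
tool_rot: [1.0, -0.0, -0.0, 0.0]
contact_force: [-0.6, -0.4, 0.1]
gripper_width: 0.999
```

```bash
python3 -c "
from h import *
m=env.camera_model('wrist');im=env.camera('wrist');cv2.imwrite('pics/w1.png',im)
go(408,-275,12,0)
for n in ['prism','ring']:
  for d in env.boxes_of('wrist',n)[:2]: print(n,d,locate('wrist',n,d['extent'],(408,-275),m=m))
Rw=cv2.Rodrigues(m['rvec'])[0];print(-Rw.T@m['tvec'],Rw)
"
```

```text
t 2.33 tcp [ 407.3 -275.9  150.2] yaw -0.09 w 85.3 F [-0.7 -0.2  0.3] -> units [ 0.03 -0.04  5.53] turn -0.02 rows>= 3Traceback (most recent call last):
  File "<string>", line 6, in <module>
    for d in env.boxes_of('wrist',n)[:2]: print(n,d,locate('wrist',n,d['extent'],(408,-275),m=m))
                                                    ~~~~~~^^^^^^^^^^^^^^^^^^^^^^^^^^^^^^^^^^^^^^
  File "h.py", line 21, in locate
    s=least_squares(f,x0); return s.x,np.abs(s.fun).max()
    return func(*args, **kwargs)
    vector_fun = VectorFunction(
        fun_wrapped,
    ...<6 lines>...
        workers=workers
    )
    self._update_fun()
    ~~~~~~~~~~~~~~~~^^
    self.f = self.fun_wrapped(xp_copy(self.x))
             ~~~~~~~~~~~~~~~~^^^^^^^^^^^^^^^^^
    return np.atleast_1d(self.fun(x))
                         ~~~~~~~~^^^
    return self.f(x, *self.args, **self.kwargs)
           ~~~~~~^^^^^^^^^^^^^^^^^^^^^^^^^^^^^^
  File "h.py", line 20, in <lambda>
    f=lambda q: bb(proj(cam,cyl(q[0],q[1],r,h,z0),m))-np.array(box)
                   ~~~~^^^^^^^^^^^^^^^^^^^^^^^^^^^^^
  File "h.py", line 8, in proj
    f=cv2.fisheye.projectPoints(P[None],m['rvec'].reshape(3,1),m['tvec'].reshape(3,1),m['mtx'],np.zeros(4))[0]
      ~~~~~~~~~~~~~~~~~~~~~~~~~^^^^^^^^^^^^^^^^^^^^^^^^^^^^^^^^^^^^^^^^^^^^^^^^^^^^^^^^^^^^^^^^^^^^^^^^^^^^
cv2.error: OpenCV(4.12.0) /io/opencv/modules/calib3d/src/fisheye.cpp:83: error: (-215:Assertion failed) _tvec.getMat().isContinuous() && _rvec.getMat().isContinuous() in function 'projectPoints'
```

View pics/w1.png

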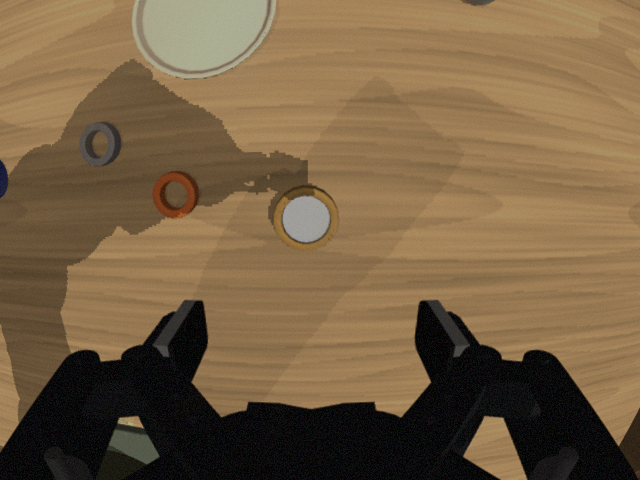

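The wrist view shows the prism at (306,217), the orange ring at (176,195), the steel ring at (100,144) and the dish at the top.

```bash
sed -i "s/m\['rvec'\].reshape(3,1),m\['tvec'\].reshape(3,1)/np.array(m['rvec'],float).reshape(3,1).copy(),np.array(m['tvec'],float).reshape(3,1).copy()/" h.py
python3 -c "
from h import *
m=env.camera_model('wrist');im=env.camera('wrist')
for n,g in [('prism',(408,-275)),('ring',(482,-76)),('dish',(595,-181))]:
  for d in env.boxes_of('wrist',n)[:2]: print(n,round(d['conf'],2),np.round(d['extent'],1),locate('wrist',n,d['extent'],g,m=m))
Rw=cv2.Rodrigues(np.array(m['rvec']))[0];print((-Rw.T@m['tvec']).round(1),Rw.round(2))
for n,g,c in [('prism',(407.5,-275),(0,0,255))]:
  r,h=DIM[n]
  for z in(0,h): cv2.polylines(im,[proj('wrist',cyl(*g,r,h)[60*(z>0):60*(z>0)+60],m).round().astype(np.int32)],True,c if z else (0,255,0),1)
cv2.imwrite('pics/w2.png',cv2.resize(im[130:300,200:420],None,fx=3,fy=3))
"
```

```text
prism 0.78 [275.9 185.5 337.8 249.6] (array([ 407.75611029, -271.01582617]), np.float64(2.503810966803826))
ring 0.78 [ 79.3 121.5 121.2 168.9] (array([479.86920495, -78.1791368 ]), np.float64(1.0376379869400125))
ring 0.6 [154.1 167.7 197.7 221.6] (array([ 429.54624793, -154.36552524]), np.float64(2.5189828359673356))
dish 0.65 [129.2   0.  273.9  79.4] (array([ 570.1099899, -177.759809 ]), np.float64(35.02250309359087))
[ 477.8 -274.5  320.1] [[-0.   -1.    0.  ]
 [-0.96  0.    0.28]
 [-0.28  0.   -0.96]]
```

View pics/w2.png

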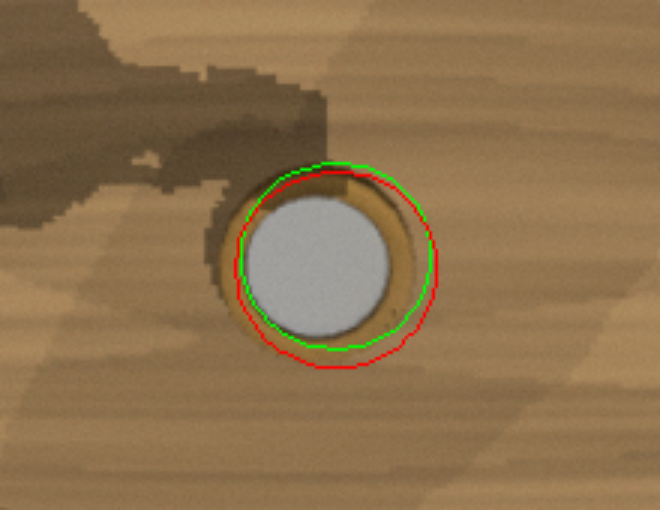

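The overlay sits about 6 px right of the real rim, so the prism is near (408.5, -272).

Request:
move_arm([
  [0.04,-0.15,2],
  [0.04,-0.15,4],
  [0.04,-0.15,5.2],
  [0.04,-0.15,5.48],
  [0.04,-0.15,5.48],
  [0.04,-0.15,5.48],
])

```text
schema error: expected 4 numbers
```

Request:
move_arm([
  [0,0,0,0],
  [0,0,0,0],
  [0,0,0,0],
  [0,0,0,0],
  [0,0,0,0],
  [0,0,0,0],
], jaw=50)

```text
clock: 3.32
tcp_pos: [407.9, -275.0, 150.0]
tool_rot: [1.0, -0.0, -0.0, -0.0]
contact_force: [-0.7, 0.3, 0.7]
gripper_width: 0.586
```

```bash
python3 -c "
from h import *
go(408,-275,120)
im=env.camera('wrist');cv2.imwrite('pics/w3.png',im)"
```

```text
t 3.33 tcp [ 407.9 -275.   150. ] yaw -0.03 w 50.1 F [-0.7  0.3  0.7] -> units [0.  0.  1.2] turn 0 rows>= 1
```

View pics/w3.png

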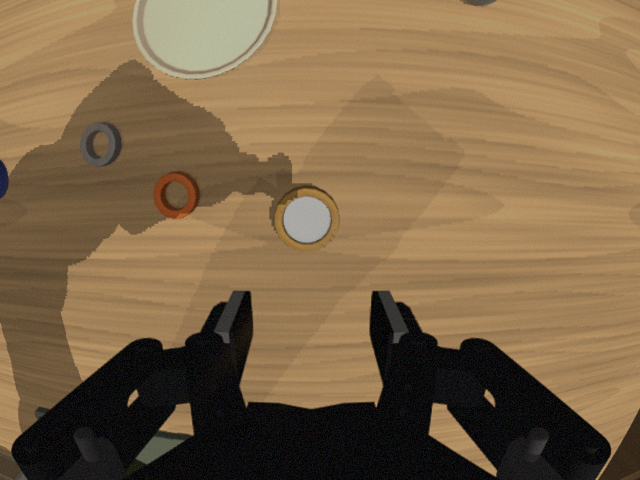

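The descent was refused because its rows lacked the fourth number, so the jaws closed in mid-air at height with nothing touched. I'll reopen and descend.

Request:
move_arm([
  [0.02,-0.12,2,0],
  [0.02,-0.12,4,0],
  [0.02,-0.12,5.2,0],
  [0.02,-0.12,5.48,0],
  [0.02,-0.12,5.48,0],
  [0.02,-0.12,5.48,0],
], jaw=85)

```text
clock: 4.12
tcp_pos: [409.0, -272.3, 14.2]
tool_rot: [1.0, -0.0, 0.001, 0.0]
contact_force: [-0.4, 1.1, 0.2]
gripper_width: 0.993
```

Request:
move_arm([
  [0,0,0,0],
  [0,0,0,0],
  [0,0,0,0],
  [0,0,0,0],
  [0,0,0,0],
  [0,0,0,0],
], jaw=50)

```text
clock: 4.88
tcp_pos: [408.4, -272.0, 13.0]
tool_rot: [1.0, -0.0, -0.0, -0.0]
contact_force: [0.6, -0.2, -0.6]
gripper_width: 0.588
```

```bash
python3 -c "
from h import *
go(595.5,-180.5,110)
im=env.camera('wrist');cv2.imwrite('pics/w4.png',im)"
```

```text
t 4.88 tcp [ 408.4 -272.    13. ] yaw -0.03 w 50.3 F [ 0.6 -0.2 -0.6] -> units [ 7.48 -3.66 -3.88] turn 0 rows>= 4
```

View pics/w4.png

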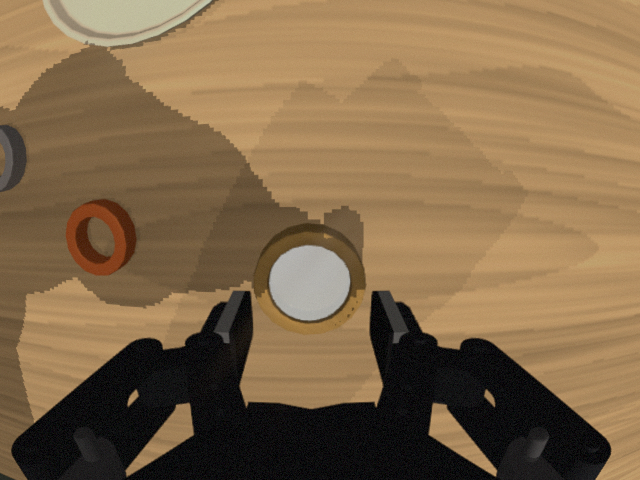

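```bash
python3 -c "
from h import *
print(proj('wrist',[[408.4+a,-272+b,z] for a in(-11,11) for b in(25,-25) for z in (2,13,21,40)]).round())
print(bb(proj('wrist',cyl(408.5,-272,28,18))).round())
im=env.camera('scene');cv2.imwrite('pics/s4.png',cv2.resize(im[40:220,220:420],None,fx=3,fy=3,interpolation=cv2.INTER_CUBIC))
im=env.camera('top');cv2.imwrite('pics/t4.png',cv2.resize(im[220:380,320:480],None,fx=3.5,fy=3.5,interpolation=cv2.INTER_CUBIC))
"
```

```text
[[267. 292.]
 [265. 301.]
 [263. 308.]
 [258. 327.]
 [361. 292.]
 [363. 301.]
 [365. 308.]
 [371. 327.]
 [265. 253.]
 [263. 260.]
 [261. 266.]
 [255. 281.]
 [362. 253.]
 [365. 260.]
 [368. 266.]
 [374. 281.]]
[256. 220. 372. 335.]
```

View pics/s4.png

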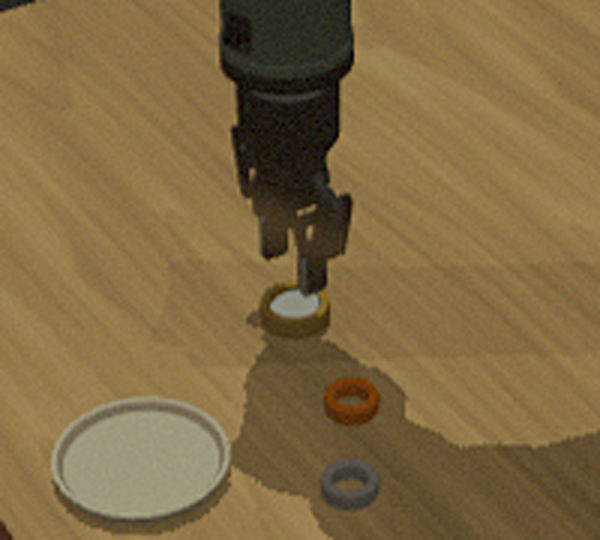

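View pics/t4.png

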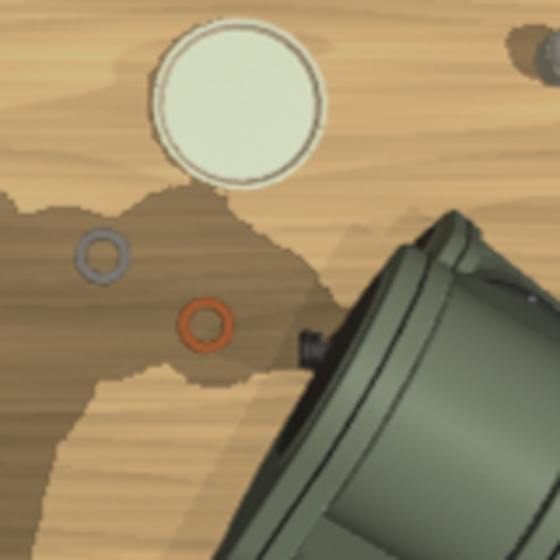

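```bash
python3 -c "
from h import *
for z in (2,22,43):print(z,proj('scene',[[408.4+a,-272+b,z] for a in (0,11) for b in(25,-25)]).round().tolist())
s=env.sense();print(s['tcp_pos'],s['joint_positions'])
"
```

```text
2 [[323.0, 150.0], [312.0, 139.0], [319.0, 152.0], [309.0, 141.0]]
22 [[323.0, 143.0], [312.0, 133.0], [319.0, 145.0], [308.0, 134.0]]
43 [[323.0, 136.0], [312.0, 125.0], [319.0, 138.0], [308.0, 127.0]]
[ 408.42058817 -271.96513572   12.98843604] [ 0.4930046   0.9186922   0.05368652  1.95949292 -0.16235149  0.26756004
 -0.88897734]
```

Scene and wrist views agree: the fingertips are really at z≈43, about 30 mm behind the reported TCP rather than 11 mm ahead. The jaws shut above the prism, which hasn't moved. I'll go by the measured tip offset, opening and descending in small steps while watching the force.

Request:
move_arm([
  [0,0,0,0],
  [0,0,0,0],
  [0,0,0,0],
  [0,0,0.4,0],
  [0,0,0.8,0],
  [0,0,1.2,0],
  [0,0,1.2,0],
  [0,0,1.2,0],
], jaw=85)

```text
clock: 6.02
tcp_pos: [408.4, -272.0, -17.0]
tool_rot: [1.0, -0.0, -0.0, -0.0]
contact_force: [-0.4, 0.2, 0.2]
gripper_width: 0.992
```

```bash
python3 -c "
from h import *
go(408.5,-272,-28)
im=env.camera('scene');cv2.imwrite('pics/s5.png',cv2.resize(im[40:220,220:420],None,fx=3,fy=3,interpolation=cv2.INTER_CUBIC))
im=env.camera('wrist');cv2.imwrite('pics/w5.png',im)
"
```

```text
t 6.03 tcp [ 408.4 -272.   -17. ] yaw -0.03 w 84.7 F [-0.4  0.2  0.2] -> units [0.   0.   0.44] turn 0 rows>= 1
```

View pics/s5.png

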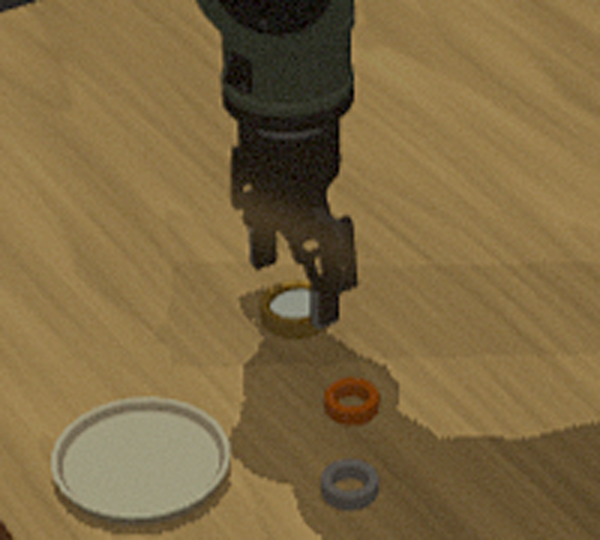

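View pics/w5.png

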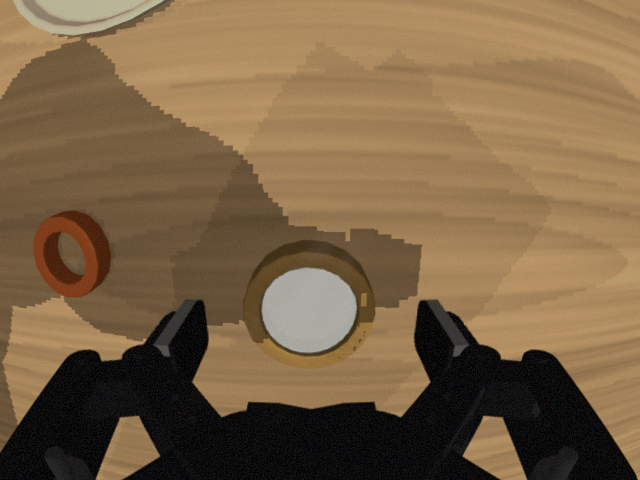

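Request:
move_arm([
  [0,0,0.2,0],
  [0,0,0.4,0],
  [0,0,0.4,0],
  [0,0,0.4,0],
])

```text
clock: 6.62
tcp_pos: [408.4, -272.0, -27.0]
tool_rot: [1.0, -0.0, -0.0, -0.0]
contact_force: [-0.5, -0.5, 0.0]
gripper_width: 0.995
```

```bash
python3 -c "
from h import *
go(408.5,-272,-28)
im=env.camera('scene');cv2.imwrite('pics/s6.png',cv2.resize(im[60:180,260:380],None,fx=5,fy=5,interpolation=cv2.INTER_CUBIC))
im=env.camera('wrist');cv2.imwrite('pics/w6.png',im)
"
```

```text
t 6.62 tcp [ 408.4 -272.   -27. ] yaw -0.03 w 85.0 F [-0.5 -0.5  0. ] -> units [0.   0.   0.04] turn 0 rows>= 1
```

View pics/s6.png

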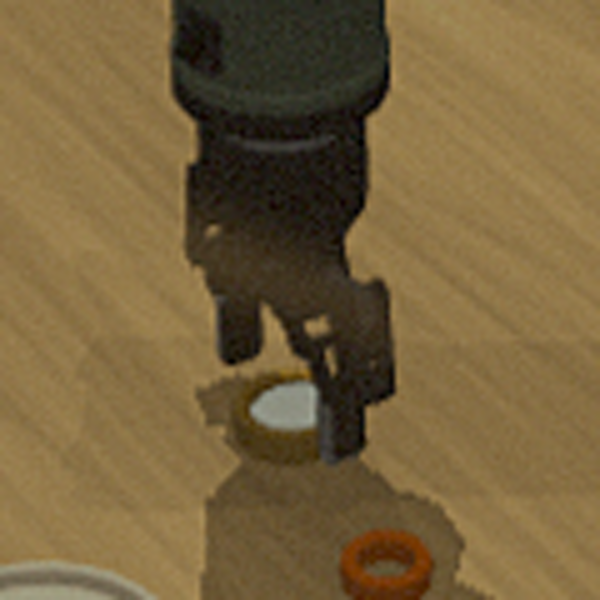

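View pics/w6.png

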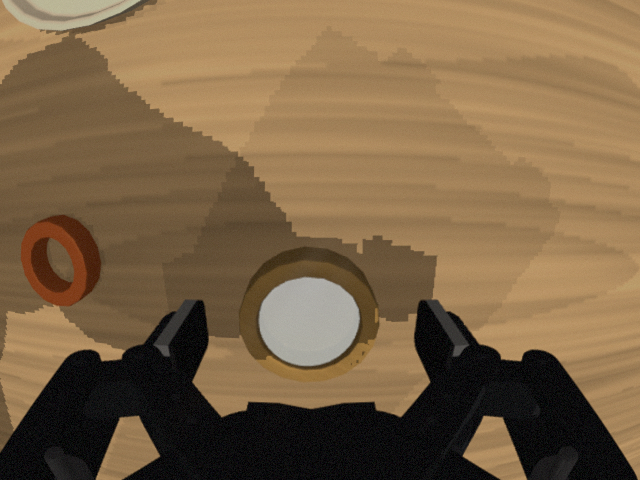

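Request:
move_arm([
  [0,0,0.15,0],
  [0,0,0.28,0],
  [0,0,0.28,0],
])

```text
clock: 7.1
tcp_pos: [408.3, -271.9, -34.3]
tool_rot: [1.0, -0.0, -0.0, -0.0]
contact_force: [-0.1, 0.5, 0.6]
gripper_width: 0.997
```

Request:
move_arm([
  [0,0,0,0],
  [0,0,0,0],
  [0,0,0,0],
  [0,0,0,0],
], jaw=48)

```text
clock: 7.6
tcp_pos: [409.3, -272.4, -32.3]
tool_rot: [1.0, -0.0, 0.001, 0.001]
contact_force: [-2.6, 3.0, 44.2]
gripper_width: 0.642
```

```bash
python3 -c "
from h import *
go(408.5,-272,-28)
im=env.camera('scene');cv2.imwrite('pics/s7.png',cv2.resize(im[60:180,260:380],None,fx=5,fy=5,interpolation=cv2.INTER_CUBIC))
im=env.camera('wrist');cv2.imwrite('pics/w7.png',im)
"
```

```text
t 7.6 tcp [ 409.3 -272.4  -32.3] yaw -0.0 w 54.8 F [-2.6  3.  44.2] -> units [-0.03 -0.02 -0.17] turn 0 rows>= 1
```

View pics/s7.png

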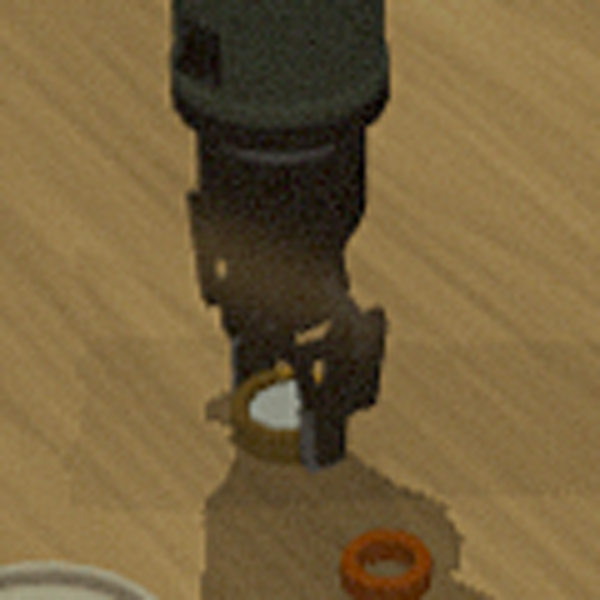

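View pics/w7.png

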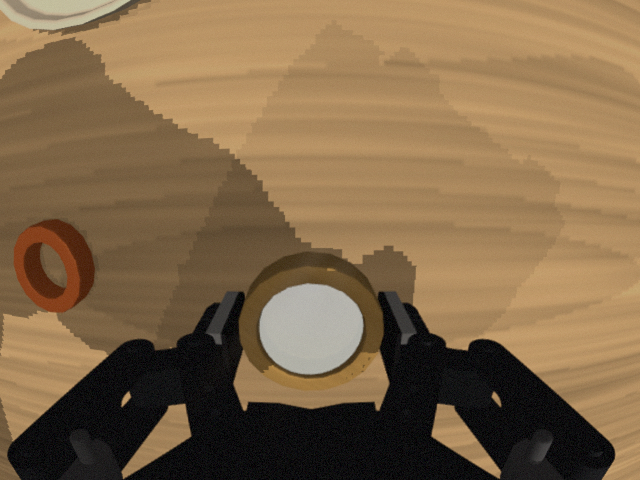

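Both fingertips touched the table as the pads swung forward, giving 44 N up. I'll ease up now. This calibrates the tips: at a 56 mm opening they sit about 33 mm behind the reported TCP.

Request:
move_arm([
  [0,0,-0.12,0],
  [0,0,-0.12,0],
  [0,0,-0.12,0],
])

```text
clock: 8.07
tcp_pos: [408.3, -271.9, -31.2]
tool_rot: [1.0, -0.0, -0.0, -0.0]
contact_force: [-0.3, -1.1, 0.4]
gripper_width: 0.641
```

Request:
move_arm([
  [0,0,-0.6,0],
  [0,0,-1.6,0],
  [0,0,-3,0],
  [0,0,-4,0],
  [0,0,-4,0],
  [0,0,-4,0],
])

```text
clock: 8.82
tcp_pos: [408.3, -271.9, 69.0]
tool_rot: [1.0, -0.0, -0.0, -0.0]
contact_force: [-0.6, -0.5, -0.5]
gripper_width: 0.64
```

```bash
python3 -c "
from h import *
go(595.5,-180.5,80,0)
im=env.camera('scene');cv2.imwrite('pics/s8.png',cv2.resize(im[40:220,220:420],None,fx=3,fy=3,interpolation=cv2.INTER_CUBIC))
im=env.camera('wrist');cv2.imwrite('pics/w8.png',im)
"
```

```text
t 8.82 tcp [ 408.3 -271.9   69. ] yaw -0.03 w 54.6 F [-0.6 -0.5 -0.5] -> units [ 7.48 -3.66 -0.44] turn -0.0 rows>= 4
```

View pics/s8.png

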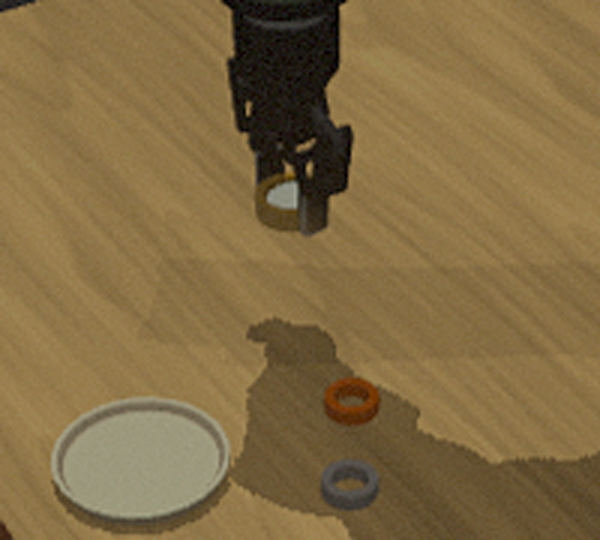

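View pics/w8.png

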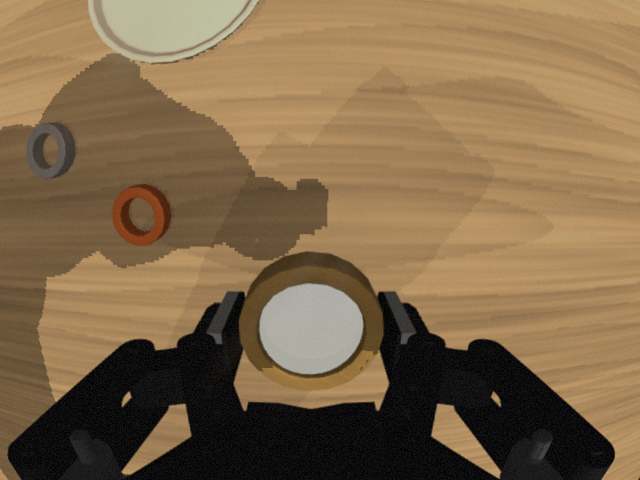

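The prism is held level, at (310,322) in the wrist view. Next I'll go over the dish.

Request:
move_arm([
  [1.5,-0.8,-0.2,0],
  [3.5,-1.7,-0.6,0],
  [5.5,-2.7,-1,0],
  [7,-3.4,-1.4,0],
  [7.48,-3.66,-1.6,0],
  [7.48,-3.66,-1.6,0],
  [7.48,-3.66,-1.6,0],
])

```text
clock: 9.8
tcp_pos: [594.5, -181.2, 108.4]
tool_rot: [1.0, -0.001, -0.001, -0.0]
contact_force: [0.8, -0.5, -0.6]
gripper_width: 0.642
```

```bash
python3 -c "
from h import *
m=env.camera_model('wrist');s=env.sense();T=s['tcp_pos'];im=env.camera('wrist');cv2.imwrite('pics/w9.png',im)
print(T)
q=locate('wrist','prism',[239,252,384,390],T[:2],z0=T[2]+32.3,m=m);print('held rel',q[0]-T[:2],q[1])
for d in env.boxes_of('wrist','dish')[:2]: print(d,locate('wrist','dish',d['extent'],(595,-181),m=m))
print(bb(proj('wrist',cyl(595.5,-180.5,66,14),m)))
"
```

```text
[ 594.48443515 -181.2348866   108.42628316]
held rel [-1.33713913  1.31640063] 3.565231297766786
{'extent': [224.6, 143.5, 399.3, 285.9], 'conf': 0.71} (array([ 602.46020816, -180.5072024 ]), np.float64(17.019303260120637))
[223.6956828  139.42512246 400.21211605 310.75190588]
```

View pics/w9.png

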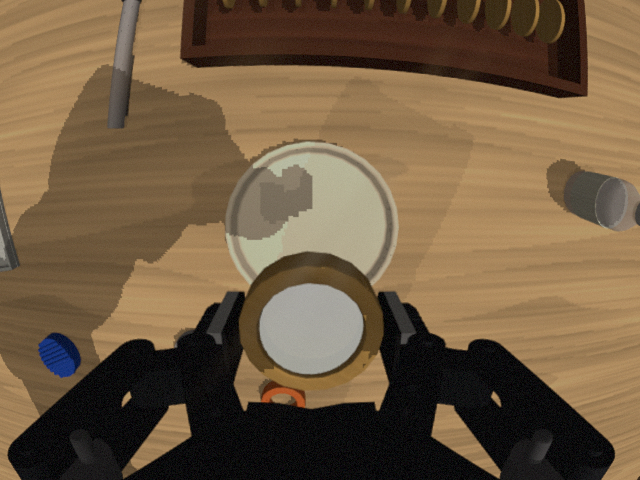

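```bash
cat >> h.py <<'E'
def ov(im,cam,m,name,x,y,z0,fn,crop,fx=3):
    im=im.copy(); r,h=DIM[name]; P=proj(cam,cyl(x,y,r,h,z0),m)
    for a,c in((P[:60],(0,255,0)),(P[60:],(0,0,255))): cv2.polylines(im,[(a*8).round().astype(np.int32)],True,c,1,cv2.LINE_AA,3)
    x0,y0,x1,y1=crop; cv2.imwrite(fn,cv2.resize(im[y0:y1,x0:x1],None,fx=fx,fy=fx,interpolation=cv2.INTER_CUBIC))
E
python3 -c "
from h import *
m=env.camera_model('wrist');T=env.sense()['tcp_pos'];im=env.camera('wrist');print(T)
b=np.array([239.5,252,384,390])
f=lambda q:bb(proj('wrist',cyl(q[0]+T[0],q[1]+T[1],28,18,q[2]+T[2]),m))-b
s=least_squares(f,[0,0,32]);print(s.x,s.fun)
ov(im,'wrist',m,'prism',T[0]+s.x[0],T[1]+s.x[1],T[2]+s.x[2],'pics/w10.png',(200,130,420,400),2.2)
"
```

```text
[ 594.68167013 -181.25746977  108.70494687]
[-3.72356028  1.22265288 27.32186418] [ 0.35366346 -0.37162062 -0.35483548  0.40846597]
```

View pics/w10.png

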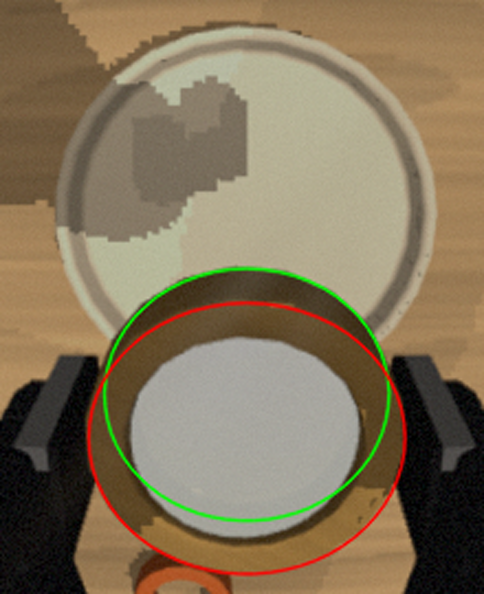

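```bash
python3 -c "
from h import *
m=dict(env.camera_model('wrist'));T=env.sense()['tcp_pos'];print(T)
C0=m['tvec'].copy();K0=m['mtx'].copy()
b=np.array([239.5,252,384,390]);D=np.array([225,141,398])
for k,dz in((1,0),(.977,0),(1,4)):
  K=K0.copy();K[0,0]*=k;K[1,1]*=k;m['mtx']=K;m['tvec']=C0+[0,0,dz]
  f=lambda q:bb(proj('wrist',cyl(q[0]+T[0],q[1]+T[1],28,18,T[2]+32),m))-b
  s=least_squares(f,[0,0]);
  g=lambda q:bb(proj('wrist',cyl(q[0],q[1],66,14,0),m))[:3]-D
  d=least_squares(g,[595,-180]); print(k,dz,s.x,s.fun.round(1),d.x,d.fun.round(1))
"
```

```text
[ 594.8690834  -181.16098848  108.8273451 ]
1 0 [-1.51437423  1.22684432] [-2.3 -2.1  2.3  3.4] [ 594.66324873 -180.05640471] [-1.5  0.2  1.5]
0.977 0 [-2.18605912  1.21920802] [-0.4 -0.7  0.4  1.1] [ 596.58880212 -180.07170388] [ 0.3 -0.  -0.3]
1 4 [-2.21863242  1.21803952] [-0.1 -0.7  0.1  0.9] [ 595.82404422 -180.06525756] [-0.4  0.   0.4]
```

Request:
move_arm([
  [0.08,0,1.5,0],
  [0.08,0,3.2,0],
  [0.08,0,4.6,0],
  [0.08,0,5,0],
  [0.08,0,5,0],
  [0.08,0,5,0],
])

```text
clock: 10.7
tcp_pos: [598.2, -180.9, -14.6]
tool_rot: [1.0, -0.0, 0.001, 0.0]
contact_force: [0.6, 0.1, -0.3]
gripper_width: 0.642
```

```bash
python3 -c "
from h import *
m=dict(env.camera_model('wrist'));s=env.sense();T=s['tcp_pos'];im=env.camera('wrist');print(T)
cv2.imwrite('pics/w11.png',im)
im=env.camera('scene');cv2.imwrite('pics/s11.png',cv2.resize(im[90:230,200:340],None,fx=4,fy=4,interpolation=cv2.INTER_CUBIC))
"
```

```text
[ 598.16573874 -180.8689973   -14.56285761]
```

View pics/w11.png

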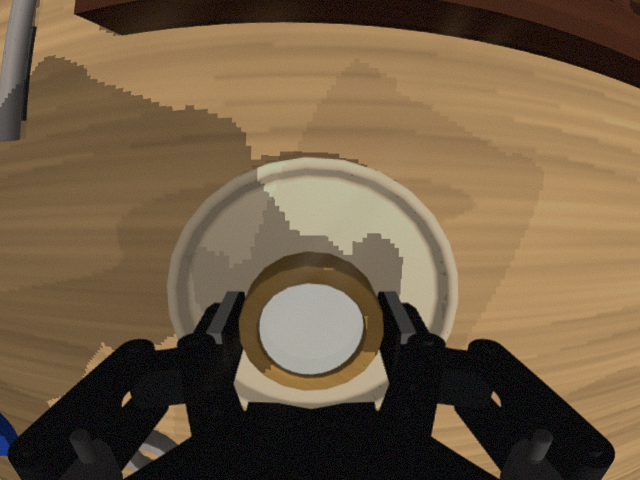

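View pics/s11.png

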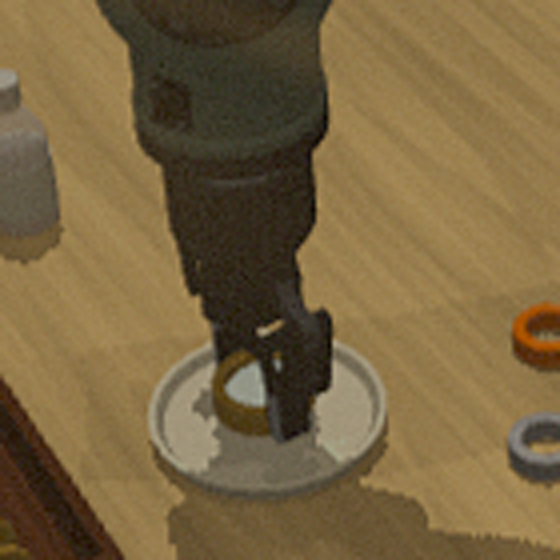

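```bash
python3 -c "
from h import *
m=dict(env.camera_model('wrist'));T=env.sense()['tcp_pos'];print(T)
C0=m['tvec'].copy()
b=np.array([239.5,252,384,390]);D=np.array([167,158,458,405])
for dz in(0,4):
  m['tvec']=C0+[0,0,dz]
  f=lambda q:bb(proj('wrist',cyl(q[0],q[1],28,18,T[2]+32),m))-b
  s=least_squares(f,T[:2]);
  g=lambda q:bb(proj('wrist',cyl(q[0],q[1],66,14,0),m))-D
  d=least_squares(g,[595,-180]); print(dz,s.x,s.fun.round(1),d.x,d.fun.round(1))
"
```

```text
[ 598.0789612  -180.76121808  -14.79440398]
0 [ 596.48462244 -179.51232813] [-2.3 -2.1  2.3  3.4] [ 596.68600301 -179.96989038] [-3.7 -9.   3.7 17.6]
4 [ 595.77949348 -179.52137912] [-0.1 -0.7  0.1  1. ] [ 597.10645937 -179.98325163] [-0.4 -7.7  0.4 13.6]
```

Request:
move_arm([
  [-0.04,0,0.2,0],
  [-0.04,0,0.38,0],
  [-0.04,0,0.45,0],
  [-0.04,0,0.45,0],
  [-0.04,0,0.45,0],
])

```text
clock: 11.42
tcp_pos: [596.5, -180.6, -26.1]
tool_rot: [1.0, -0.0, 0.0, -0.0]
contact_force: [-8.6, 3.0, 26.2]
gripper_width: 0.641
```

Request:
move_arm([
  [0,0,-0.03,0],
  [0,0,-0.03,0],
  [0,0,-0.03,0],
  [0,0,-0.03,0],
], jaw=68)

```text
clock: 11.92
tcp_pos: [596.4, -180.5, -26.7]
tool_rot: [1.0, -0.0, -0.0, -0.0]
contact_force: [-0.0, -0.3, 0.6]
gripper_width: 0.798
```

Request:
move_arm([
  [0,0,-0.6,0],
  [0,0,-2,0],
  [0,0,-4,0],
  [0,0,-6,0],
  [0,0,-6,0],
  [0,0,-6,0],
])

```text
clock: 12.68
tcp_pos: [596.4, -180.4, 123.9]
tool_rot: [1.0, -0.0, 0.0, -0.0]
contact_force: [0.5, -0.3, -0.9]
gripper_width: 0.796
```

```bash
python3 -c "
from h import *
m=dict(env.camera_model('wrist'));T=env.sense()['tcp_pos'];im=env.camera('wrist');print(T)
cv2.imwrite('pics/w12.png',im)
for n,z,g in (('prism',6,T[:2]),('dish',0,(595.5,-180.5)),('maddox',0,(460,87)),('ring',0,(480,-76))):
  for d in env.boxes_of('wrist',n)[:2]: print(n,round(d['conf'],2),np.round(d['extent'],1),locate('wrist',n,d['extent'],g,z0=z,m=m))
"
```

```text
[ 596.35569441 -180.44601806  123.85510674]
prism 0.85 [276.  191.8 348.  261.8] (array([ 596.68224888, -179.72559031]), np.float64(2.8859070784210985))
dish 0.72 [230.2 144.6 397.5 302.2] (array([ 595.11354647, -181.28880142]), np.float64(2.7633415446477443))
maddox 0.97 [ 47.7 327.3  87.  371.4] (array([460.09803408,  86.80121652]), np.float64(1.425106512298342))
ring 0.81 [264.6 369.7 305.8 410.6] (array([ 430.99073435, -153.93065765]), np.float64(1.3303007806961205))
```

View pics/w12.png

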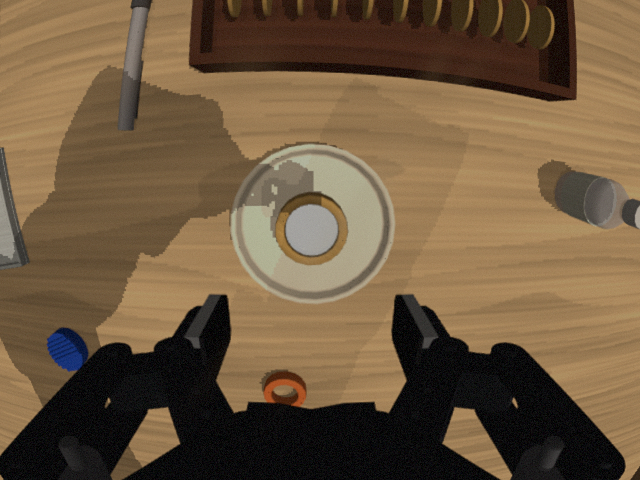

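The prism sits in the dish at (312,229) in the wrist view, against the dish centre at (313,223). The fit puts it within about 2 mm of the middle. Next is the Maddox rod.

Request:
move_arm([
  [-0.8,-1.6,-0.3,0],
  [-1.8,-3.6,-0.6,0],
  [-2.8,-5.6,-1,0],
  [-3.8,-7.6,-1,0],
  [-4.8,-9.4,-1,0],
  [-5.45,-10.7,-1,0],
  [-5.45,-10.7,-1,0],
  [-5.45,-10.7,-1,0],
], jaw=85)

```text
clock: 13.92
tcp_pos: [460.7, 86.4, 148.4]
tool_rot: [1.0, -0.0, 0.0, 0.0]
contact_force: [0.8, 0.1, 0.3]
gripper_width: 0.994
```

```bash
python3 -c "
from h import *
m=dict(env.camera_model('wrist'));T=env.sense()['tcp_pos'];im=env.camera('wrist');print(T)
cv2.imwrite('pics/w13.png',im)
b=im.astype(int);M=((b[...,0]-b[...,2]>40)).astype(np.uint8);n,l,s,c=cv2.connectedComponentsWithStats(M);i=1+s[1:,4].argmax();bx=[s[i,0],s[i,1],s[i,0]+s[i,2],s[i,1]+s[i,3]]
print(bx,locate('wrist','maddox',bx,(460,87),m=m))
for d in env.boxes_of('wrist','maddox')[:2]: print(round(d['conf'],2),np.round(d['extent'],1),locate('wrist','maddox',d['extent'],(460,87),m=m))
go(460,87,-29.5,0)
"
```

```text
[460.67792535  86.37714678 148.43896258]
[np.int32(283), np.int32(192), np.int32(339), np.int32(249)] (array([458.67785883,  87.80412853]), np.float64(0.8248728642192873))
0.62 [280.9 190.6 339.  250.1] (array([458.84374622,  88.68715652]), np.float64(0.45836607894844406))
t 14.03 tcp [460.8  86.  148.4] yaw -0.11 w 85.1 F [-0.9 -1.1  0.4] -> units [-0.03 -0.04  7.12] turn -0.02 rows>= 3
```

View pics/w13.png

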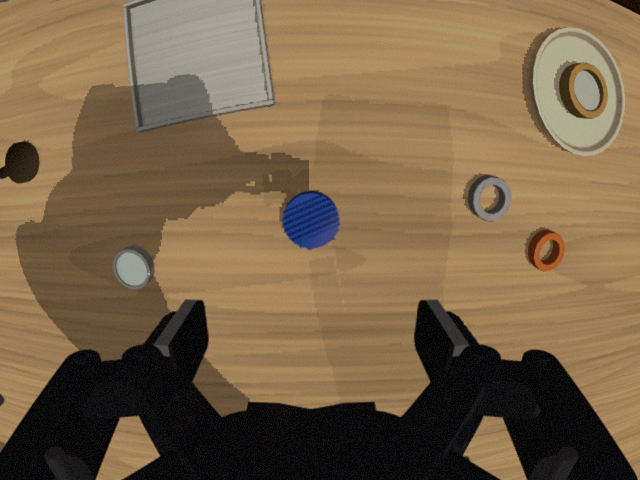

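Request:
move_arm([
  [-0.06,-0.04,2,0],
  [-0.06,-0.04,4.2,0],
  [-0.06,-0.04,6,0],
  [-0.06,-0.04,6.9,0],
  [-0.06,-0.04,7.1,0],
  [-0.06,-0.04,7.1,0],
])

```text
clock: 14.78
tcp_pos: [459.2, 87.6, -28.5]
tool_rot: [1.0, -0.001, 0.0, -0.0]
contact_force: [-0.5, 0.7, -0.0]
gripper_width: 0.999
```

Request:
move_arm([
  [0,0,0,0],
  [0,0,0,0],
  [0,0,0,0],
  [0,0,0,0],
  [0,0,0,0],
], jaw=40)

```text
clock: 15.4
tcp_pos: [459.2, 88.2, -28.1]
tool_rot: [1.0, -0.0, 0.001, -0.0]
contact_force: [-1.5, -0.8, 16.7]
gripper_width: 0.543
```

Request:
move_arm([
  [0,0,-0.6,0],
  [0,0,-1.8,0],
  [0,0,-3.5,0],
  [0,0,-5,0],
  [0,0,-5.6,0],
  [0,0,-5.6,0],
  [0,0,-5.6,0],
])

```text
clock: 16.27
tcp_pos: [458.6, 88.0, 110.7]
tool_rot: [1.0, -0.0, -0.0, -0.0]
contact_force: [0.3, -0.0, -1.6]
gripper_width: 0.534
```

```bash
python3 -c "
from h import *
m=dict(env.camera_model('wrist'));T=env.sense()['tcp_pos'];im=env.camera('wrist');print(T)
cv2.imwrite('pics/w14.png',im)
b=im.astype(int);M=((b[...,0]-b[...,2]>30)).astype(np.uint8);n,l,s,c=cv2.connectedComponentsWithStats(M);i=1+s[1:,4].argmax();bx=[s[i,0],s[i,1],s[i,0]+s[i,2],s[i,1]+s[i,3]]
m['tvec']=m['tvec']+[0,0,4]
for z in (28,30,32):
  q=locate('wrist','maddox',bx,T[:2],z0=T[2]+z,m=m);print(bx,q[0]-T[:2],q[1])
go(596.5,-180.6,110,0)
"
```

```text
[458.58198147  88.01764283 110.70283907]
[np.int32(251), np.int32(255), np.int32(371), np.int32(374)] [-1.30005183  1.50045905] 0.5270061247102262
[np.int32(251), np.int32(255), np.int32(371), np.int32(374)] [-0.34026955  1.49985113] 0.9804420242087701
[np.int32(251), np.int32(255), np.int32(371), np.int32(374)] [0.61648179 1.49926581] 1.9093207063472164
t 16.32 tcp [458.5  88.  110.5] yaw -0.03 w 45.9 F [-0.3 -0.5 -1.1] -> units [5.520e+00 1.074e+01 1.000e-02] turn -0.01 rows>= 5
```

View pics/w14.png

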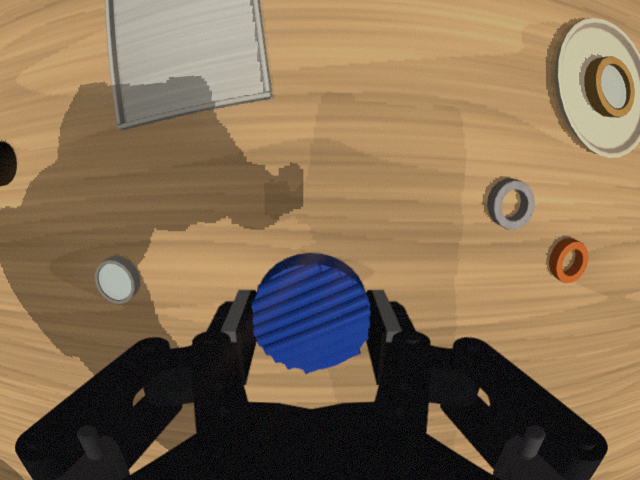

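Request:
move_arm([
  [0.7,1.4,0,0],
  [1.7,3.4,0,0],
  [2.7,5.4,0,0],
  [3.7,7.4,0,0],
  [4.7,9.4,0,0],
  [5.3,10.5,0,0],
  [5.48,10.75,0.6,0],
  [5.48,10.75,2,0],
  [5.48,10.75,2.8,0],
  [5.48,10.75,2.8,0],
])

```text
clock: 17.58
tcp_pos: [594.5, -179.7, 39.0]
tool_rot: [1.0, -0.0, -0.002, -0.001]
contact_force: [-1.0, -0.2, -0.3]
gripper_width: 0.53
```

```bash
python3 -c "
from h import *
T=env.sense()['tcp_pos'];im=env.camera('wrist')
cv2.imwrite('pics/w15.png',im)
go(595.4,-180.7,5,0)
"
```

```text
t 17.62 tcp [ 595.2 -180.1   40.3] yaw -0.0 w 45.6 F [-0.  -0.8 -0.2] -> units [0.01 0.03 1.41] turn -0.0 rows>= 1
```

View pics/w15.png

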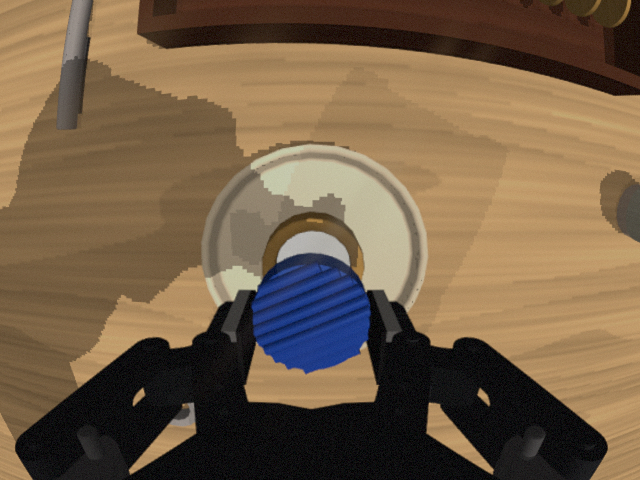

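Request:
move_arm([
  [0,0.03,0.8,0],
  [0,0.03,1.4,0],
  [0,0.03,1.5,0],
  [0,0.03,1.5,0],
])

```text
clock: 18.12
tcp_pos: [595.8, -181.6, 3.5]
tool_rot: [1.0, -0.0, -0.0, -0.0]
contact_force: [-0.6, 0.2, 0.2]
gripper_width: 0.535
```

```bash
python3 -c "
from h import *
T=env.sense()['tcp_pos'];im=env.camera('wrist');m=env.camera_model('wrist');m=dict(m);m['tvec']=m['tvec']+[0,0,4]
ov(im,'wrist',m,'prism',594.2,-179.3,6,'pics/w16.png',(180,120,440,420),2)
go(595.4,-180.7,-3.3,0)
"
```

```text
t 18.18 tcp [ 595.9 -181.6    3.8] yaw -0.03 w 45.6 F [ 0.6  0.2 -1.6] -> units [-0.02 -0.04  0.28] turn -0.0 rows>= 1
```

View pics/w16.png

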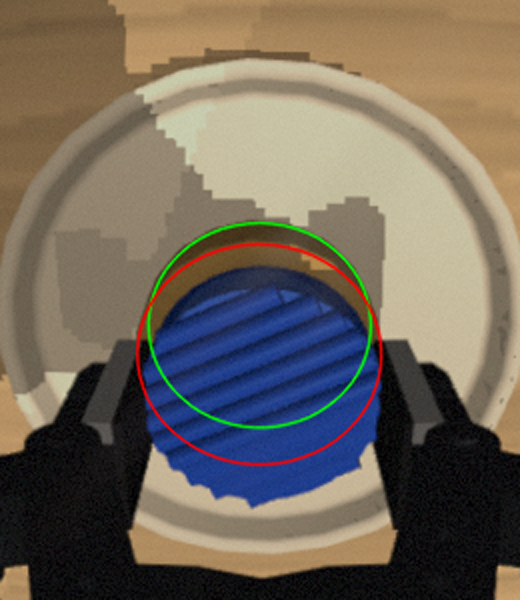

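Request:
move_arm([
  [-0.02,-0.03,0.15,0],
  [-0.02,-0.03,0.28,0],
  [-0.02,-0.03,0.28,0],
  [-0.02,-0.03,0.28,0],
])

```text
clock: 18.68
tcp_pos: [595.2, -180.9, -3.5]
tool_rot: [1.0, -0.0, -0.0, -0.0]
contact_force: [0.3, -0.0, -0.7]
gripper_width: 0.537
```

Request:
move_arm([
  [0,0,0.03,0],
  [0,0,0.05,0],
  [0,0,0.05,0],
])

```text
clock: 19.05
tcp_pos: [595.3, -180.9, -4.0]
tool_rot: [1.0, -0.0, 0.0, -0.0]
contact_force: [-4.3, 1.3, 13.7]
gripper_width: 0.532
```

Contact at 14 N. I'll open and retreat straight up.

Request:
move_arm([
  [0,0,-0.02,0],
  [0,0,-0.02,0],
  [0,0,-0.02,0],
  [0,0,-0.02,0],
], jaw=62)

```text
clock: 19.55
tcp_pos: [595.2, -180.8, -4.3]
tool_rot: [1.0, -0.0, -0.0, -0.0]
contact_force: [0.3, 1.0, 0.3]
gripper_width: 0.724
```

Request:
move_arm([
  [0,0,-0.6,0],
  [0,0,-2,0],
  [0,0,-4,0],
  [0,0,-5,0],
  [0,0,-5,0],
  [0,0,-5,0],
])

```text
clock: 20.3
tcp_pos: [595.0, -180.7, 120.6]
tool_rot: [1.0, -0.0, -0.0, -0.0]
contact_force: [0.2, 0.0, -0.6]
gripper_width: 0.725
```

```bash
python3 -c "
from h import *
T=env.sense()['tcp_pos'];im=env.camera('wrist');m=env.camera_model('wrist');m=dict(m);m['tvec']=m['tvec']+[0,0,4]
cv2.imwrite('pics/w17.png',cv2.resize(im[120:330,200:420],None,fx=2.6,fy=2.6,interpolation=cv2.INTER_CUBIC))
for n,z,g in (('prism',6,T[:2]),('dish',0,(595.5,-180.5)),('maddox',24,(595,-180)),('ring',0,(480,-76))):
  for d in env.boxes_of('wrist',n)[:2]: print(n,round(d['conf'],2),np.round(d['extent'],1),locate('wrist',n,d['extent'],g,z0=z,m=m))
go(481,-77,150,0)
"
```

```text
dish 0.7 [229.8 144.8 397.  307. ] (array([ 592.61360499, -181.12482303]), np.float64(0.16306520013000636))
maddox 0.85 [276.3 199.7 344.7 271.2] (array([ 593.9698884 , -178.81458504]), np.float64(1.359714500647101))
ring 0.65 [261.4 370.  305.2 407.3] (array([ 431.98541617, -152.28538334]), np.float64(2.1924819433378957))
ring 0.45 [  2.4 146.3  24.6 270.9] (array([616.99743482, 118.79951901]), np.float64(40.82427617466229))
t 20.55 tcp [ 595.  -180.8  120.2] yaw -0.03 w 62.0 F [ 0.3 -0.   1.1] -> units [-4.56 -4.15 -1.19] turn -0.01 rows>= 3
```

View pics/w17.png

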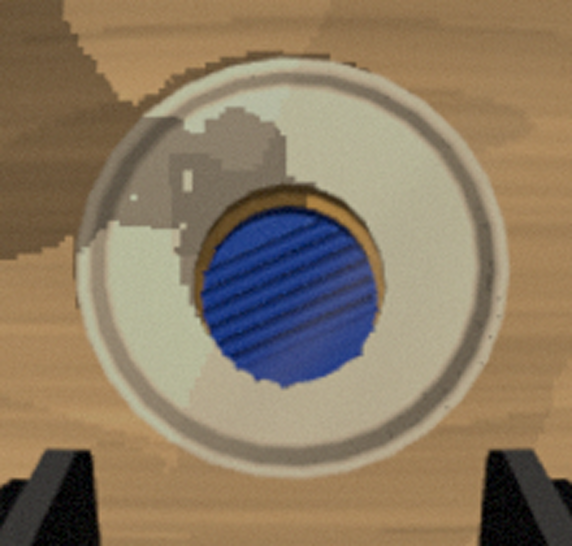

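The Maddox rod sits centred on the prism, with an even brass margin either side. Next is the steel ring.

Request:
move_arm([
  [-1,-0.9,-0.3,0],
  [-2.4,-2.2,-0.8,0],
  [-3.8,-3.5,-1.1,0],
  [-4.56,-4.15,-1.15,0],
  [-4.56,-4.15,-1.15,0],
  [-4.56,-4.15,-1.15,0],
], jaw=75)

```text
clock: 21.3
tcp_pos: [481.7, -77.4, 149.4]
tool_rot: [1.0, -0.0, 0.0, 0.0]
contact_force: [1.2, 0.5, 0.9]
gripper_width: 0.878
```

```bash
python3 -c "
from h import *
T=env.sense()['tcp_pos'];im=env.camera('wrist');m=dict(env.camera_model('wrist'))
cv2.imwrite('pics/w18.png',im)
for d in env.boxes_of('wrist','ring')[:2]: 
  print(round(d['conf'],2),np.round(d['extent'],1),locate('wrist','ring',d['extent'],(480,-76),m=m))
ov(im,'wrist',m,'ring',480,-76,0,'pics/w18b.png',(240,140,380,300),3.5)
go(480,-77,-27,0)
"
```

```text
0.65 [287.7 195.5 334.1 244. ] (array([479.88080591, -76.04230588]), np.float64(1.6392749540872842))
0.56 [369.6 247.4 416.3 299.1] (array([ 429.72445286, -150.92341163]), np.float64(1.8153101075521931))
t 21.4 tcp [481.6 -77.6 149.3] yaw -0.07 w 75.1 F [ 0.  -0.1  0.2] -> units [-0.07 -0.03  7.05] turn -0.01 rows>= 3
```

View pics/w18.png

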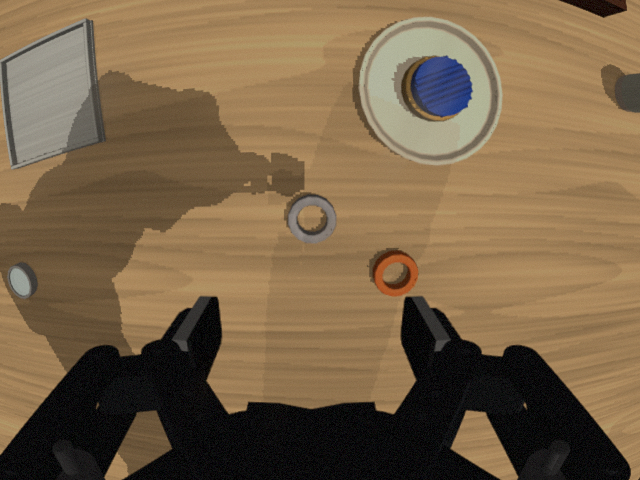

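View pics/w18b.png

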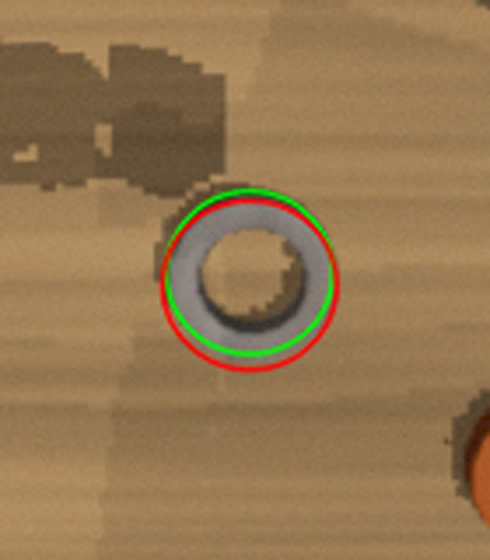

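Request:
move_arm([
  [-0.03,-0.02,2,0],
  [-0.03,-0.02,4.2,0],
  [-0.03,-0.02,6,0],
  [-0.03,-0.02,6.7,0],
  [-0.03,-0.02,6.93,0],
  [-0.03,-0.02,6.93,0],
])

```text
clock: 22.15
tcp_pos: [480.8, -76.8, -23.6]
tool_rot: [1.0, -0.0, 0.0, 0.0]
contact_force: [-0.4, 0.4, 1.0]
gripper_width: 0.88
```

Request:
move_arm([
  [0,0,0,0],
  [0,0,0,0],
  [0,0,0,0],
  [0,0,0,0],
  [0,0,0,0],
], jaw=34)

```text
clock: 22.78
tcp_pos: [481.0, -76.5, -22.6]
tool_rot: [1.0, -0.0, 0.001, 0.0]
contact_force: [-2.0, 1.1, 22.1]
gripper_width: 0.453
```

Request:
move_arm([
  [0,0,-0.6,0],
  [0,0,-1.8,0],
  [0,0,-3.5,0],
  [0,0,-5,0],
  [0,0,-5.4,0],
  [0,0,-5.4,0],
  [0,0,-5.4,0],
])

```text
clock: 23.65
tcp_pos: [480.1, -76.4, 110.4]
tool_rot: [1.0, -0.0, -0.001, -0.0]
contact_force: [0.5, 0.0, -1.1]
gripper_width: 0.453
```

```bash
python3 -c "
from h import *
T=env.sense()['tcp_pos'];im=env.camera('wrist');m=dict(env.camera_model('wrist'));m['tvec']=m['tvec']+[0,0,4]
cv2.imwrite('pics/w19.png',im)
for d in env.boxes_of('wrist','ring')[:2]: 
  q=locate('wrist','ring',d['extent'],T[:2],z0=T[2]+24.3,m=m);print(round(d['conf'],2),np.round(d['extent'],1),q[0]-T[:2],q[1])
go(595.3,-180.9,110,0)
"
```

```text
0.83 [264.4 256.5 359.4 355.7] [0.39398367 1.09113189] 3.614268884715102
0.57 [380.3 260.7 431.  314.7] [  7.24584228 -39.39511295] 27.24482687637027
t 23.75 tcp [480.1 -76.5 110.4] yaw -0.04 w 38.8 F [ 1.1  0.5 -1.2] -> units [4.61 4.17 0.01] turn -0.01 rows>= 3
```

View pics/w19.png

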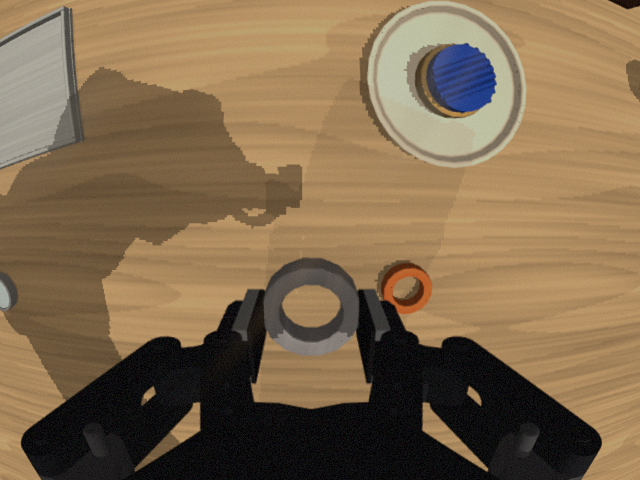

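Request:
move_arm([
  [1,0.9,0,0],
  [2.4,2.2,0,0],
  [3.8,3.4,0,0],
  [4.5,4.05,0,0],
  [4.59,4.16,0.5,0],
  [4.59,4.16,2,0],
  [4.59,4.16,3.1,0],
  [4.59,4.16,3.3,0],
  [4.59,4.16,3.3,0],
  [4.59,4.16,3.3,0],
])

```text
clock: 25.0
tcp_pos: [595.6, -180.5, 29.7]
tool_rot: [1.0, -0.0, 0.001, 0.0]
contact_force: [-0.1, -0.3, -0.3]
gripper_width: 0.453
```

```bash
python3 -c "
from h import *
s=env.sense();T=s['tcp_pos'];im=env.camera('wrist');m=dict(env.camera_model('wrist'));m['tvec']=m['tvec']+[0,0,4]
go(594.8,-180.6,17.5,0)
b=np.array([264,257.5,359,356])
for z in(20,22.6,25):
  q=locate('wrist','ring',b,T[:2],z0=T[2]+z,m=m);print(z,q[0],q[0]-T[:2],q[1])
r=locate('wrist','ring',b,T[:2],z0=T[2]+22.6,m=m)[0]
im2=im.copy();P=proj('wrist',cyl(*r,21,14,T[2]+22.6),m)
for a in(P[:60],P[60:]):cv2.polylines(im2,[(a*8).round().astype(np.int32)],True,(0,255,255),1,cv2.LINE_AA,3)
ov(im2,'wrist',m,'maddox',594.1,-179.3,24,'pics/w20.png',(180,120,440,420),2)
"
```

```text
t 25.05 tcp [ 595.6 -180.6   29.7] yaw -0.03 w 38.6 F [-0.1 -0.7 -0.6] -> units [-0.03 -0.    0.49] turn -0.0 rows>= 1
20 [ 593.625048   -179.31184463] [-2.01611805  1.23106123] 2.0381492864955817
22.6 [ 594.84208999 -179.30843443] [-0.79907605  1.23447142] 2.9506781961567867
25 [ 595.96286025 -179.30528018] [0.3216942  1.23762568] 3.8227963121726134
```

View pics/w20.png

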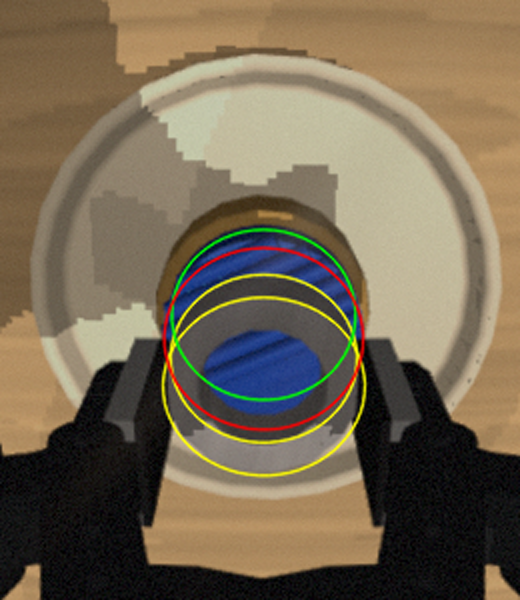

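Request:
move_arm([
  [-0.03,0,0.25,0],
  [-0.03,0,0.44,0],
  [-0.03,0,0.46,0],
  [-0.03,0,0.46,0],
])

```text
clock: 25.55
tcp_pos: [594.4, -180.6, 17.6]
tool_rot: [1.0, -0.0, 0.0, -0.0]
contact_force: [-4.6, 0.8, 12.3]
gripper_width: 0.452
```

Request:
move_arm([
  [0.01,0,-0.01,0],
  [0.01,0,-0.01,0],
  [0.01,0,-0.01,0],
  [0.01,0,-0.01,0],
], jaw=54)

```text
clock: 26.05
tcp_pos: [594.7, -180.5, 17.4]
tool_rot: [1.0, -0.0, -0.0, -0.0]
contact_force: [-0.2, 0.7, 0.3]
gripper_width: 0.636
```

Request:
move_arm([
  [0,0,-0.6,0],
  [0,0,-2,0],
  [0,0,-3.5,0],
  [0,0,-4.4,0],
  [0,0,-4.4,0],
  [0,0,-4.4,0],
])

```text
clock: 26.8
tcp_pos: [594.5, -180.5, 127.4]
tool_rot: [1.0, -0.0, -0.0, -0.0]
contact_force: [-0.1, 0.1, 0.1]
gripper_width: 0.631
```

```bash
python3 -c "
from h import *
im=env.camera('wrist')
cv2.imwrite('pics/w21.png',cv2.resize(im[120:330,200:420],None,fx=2.6,fy=2.6,interpolation=cv2.INTER_CUBIC))
a=env.camera('top');env.camera('scene')
cv2.imwrite('pics/t21.png',cv2.resize(a[200:350,140:300],None,fx=4,fy=4,interpolation=cv2.INTER_CUBIC))
print(env.boxes_of('top','occluder')[:2],env.boxes_of('top','tray')[:1])
go(527,382,140)
"
```

```text
[{'extent': [157.5, 266.6, 177.8, 282.8], 'conf': 0.51}] [{'extent': [227.3, 216.6, 279.3, 272.4], 'conf': 0.96}]
t 27.05 tcp [ 594.5 -180.6  127. ] yaw -0.03 w 54.1 F [ 0.3 -0.8 -0.3] -> units [ -2.71 -22.5   -0.51] turn 0 rows>= 10
```

View pics/w21.png

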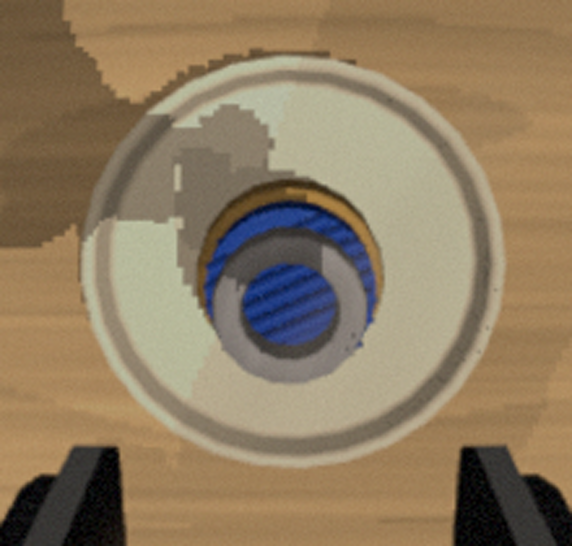

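View pics/t21.png

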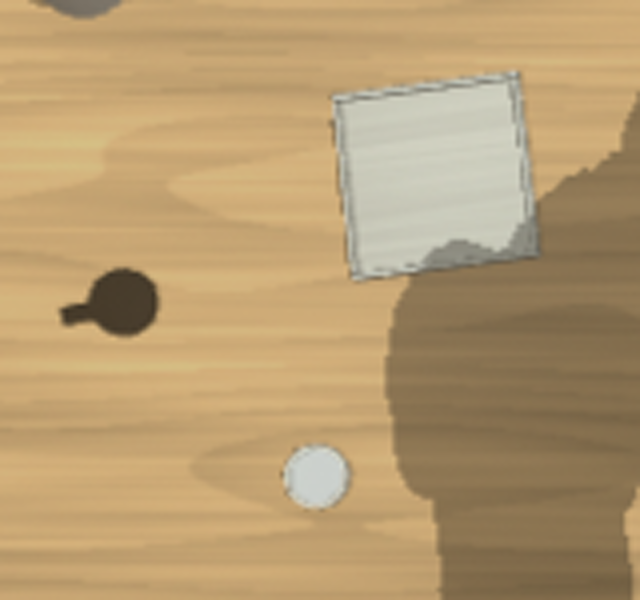

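The stack looks good: ring on Maddox on prism. In the top view the occluder disc is at (171,275) with the tab pointing to about yaw 102°. I'll go there with the tool x along the tab.

Request:
move_arm([
  [-0.2,-1.5,-0.3,-1.2],
  [-0.5,-3.7,-0.6,-2.8],
  [-0.7,-5.9,-0.8,-4.4],
  [-1,-8.1,-0.8,-6],
  [-1.3,-10.3,-0.8,-7.6],
  [-1.6,-12.5,-0.8,-9.2],
  [-1.8,-14.7,-0.8,-10.8],
  [-2.1,-16.9,-0.8,-12.4],
  [-2.3,-18,-0.8,-13.5],
  [-2.3,-18,-0.8,-13.5],
], jaw=80)

```text
clock: 28.3
tcp_pos: [536.6, 271.5, 147.1]
tool_rot: [0.759, 0.651, -0.0, -0.001]
contact_force: [-0.2, -0.5, -0.5]
gripper_width: 0.936
```

```bash
python3 -c "
from h import *
im=env.camera('wrist')
cv2.imwrite('pics/w22.png',im)
print(env.sense()['joint_positions'])
go(527,382,140,102)
"
```

```text
[-0.45964255  0.81319756 -0.12213568  1.4540784   0.11486112  0.88183448
 -0.77457376]
t 28.35 tcp [537.2 269.6 147.2] yaw 80.97 w 80.0 F [ 0.7 -0.9  1.1] -> units [ 4.38 -1.11  0.29] turn -3.5 rows>= 2
```

View pics/w22.png

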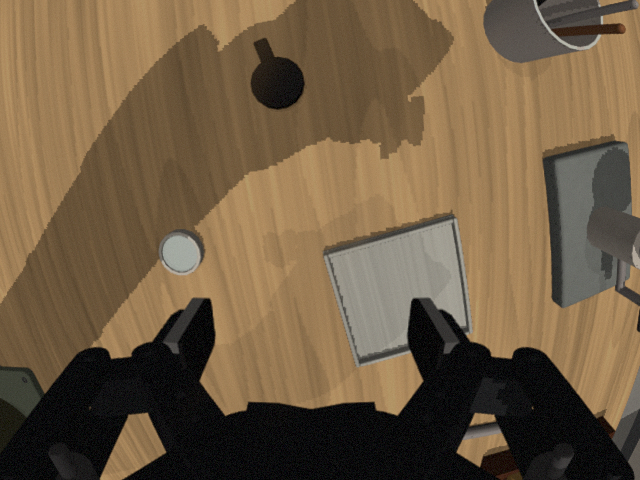

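Request:
move_arm([
  [1.4,-0.3,0,-1.2],
  [3,-0.8,0,-2.6],
  [4.2,-1.05,0,-3.4],
  [4.38,-1.11,0,-3.5],
  [4.38,-1.11,0,-3.5],
  [4.38,-1.11,0,-3.5],
])

```text
clock: 29.1
tcp_pos: [527.9, 380.5, 147.6]
tool_rot: [0.631, 0.776, -0.0, 0.0]
contact_force: [0.1, -0.2, 0.1]
gripper_width: 0.937
```

```bash
cat > occ.py <<'E'
from h import *
def occ(x,y,t,z0):
    c=cyl(x,y,22,14,z0); p=np.array([[u,v,z] for z in(0,8) for u,v in((15,-6),(42,-6),(42,6),(15,6))],float)
    ct,s=np.cos(t),np.sin(t); q=np.c_[x+ct*p[:,0]-s*p[:,1],y+s*p[:,0]+ct*p[:,1],z0+p[:,2]]
    return c,q
def draw(im,m,x,y,t,z0,fn,crop,fx,cam='wrist'):
    im=im.copy();c,q=occ(x,y,t,z0);C=proj(cam,c,m);Q=proj(cam,q,m)
    for a,k in((C[:60],(0,255,0)),(C[60:],(0,0,255)),(Q[:4],(0,255,0)),(Q[4:],(0,0,255))):cv2.polylines(im,[(a*8).round().astype(np.int32)],True,k,1,cv2.LINE_AA,3)
    x0,y0,x1,y1=crop; cv2.imwrite(fn,cv2.resize(im[y0:y1,x0:x1],None,fx=fx,fy=fx,interpolation=cv2.INTER_CUBIC))
E
python3 -c "
from occ import *
m=env.camera_model('wrist');im=env.camera('wrist')
cv2.imwrite('pics/w23.png',im)
draw(im,m,527,382,np.radians(102),0,'pics/w23b.png',(220,110,400,300),3.3)
go(527,382,140,102)
"
```

```text
t 29.15 tcp [527.8 380.7 147.7] yaw 101.84 w 80.2 F [ 0.3  0.2 -0.1] -> units [ 0.06 -0.02  0.31] turn -0.03 rows>= 1
```

View pics/w23.png

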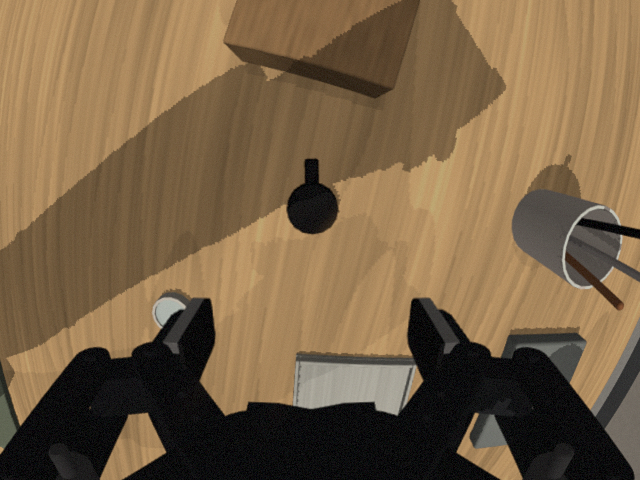

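View pics/w23b.png

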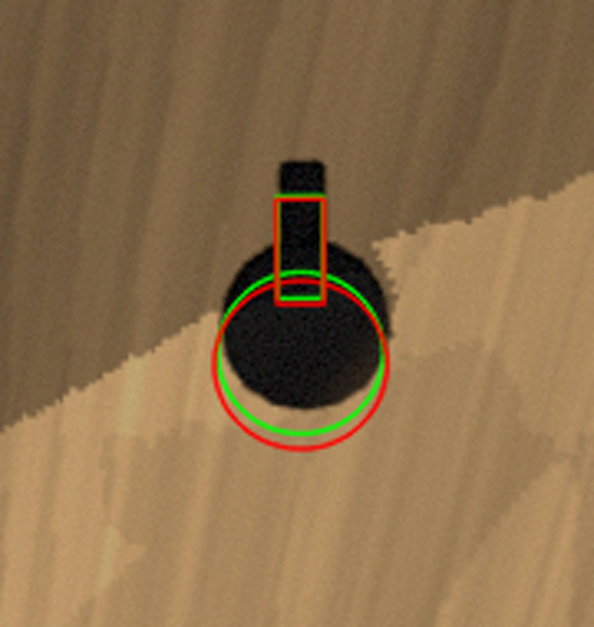

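```bash
python3 -c "
from occ import *
m=env.camera_model('wrist');im=env.camera('wrist')
draw(im,m,526.2,391.5,np.radians(102),0,'pics/w24b.png',(220,110,400,300),3.3)
go(526,392,-23,102)
# box: near corner bottom/ top pixels from the picture
Rw=cv2.Rodrigues(np.array(m['rvec']))[0];C=-Rw.T@m['tvec'];print('cam',C)
def ray(p):
    u=cv2.fisheye.undistortPoints(np.array([[p]],float),m['mtx'],np.zeros(4)).ravel();return Rw.T@np.r_[u,1]
d=ray((378,97));b=C-d*C[2]/d[2];print('bottom corner',b)
for z in(20,40,60,80,100):print(z,proj('wrist',[b[0],b[1],z],m))
"
```

```text
t 29.2 tcp [527.7 381.  147.7] yaw 101.87 w 79.7 F [ 1.  -0.1  0.6] -> units [0.45 0.02 6.83] turn -0.02 rows>= 3
cam [511.95999653 452.36920023 317.52402556]
bottom corner [561.32304815 496.68156657   0.        ]
20 [[382.46179976  94.6530329 ]]
40 [[387.54097848  91.99740502]]
60 [[393.37225506  88.96967263]]
80 [[400.1315238   85.48837866]]
100 [[408.05232893  81.4475105 ]]
```

View pics/w24b.png

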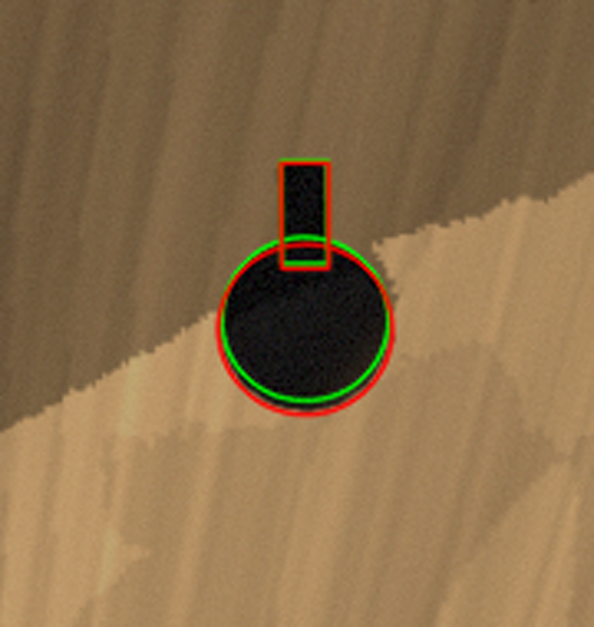

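The overlay at (526.2, 391.5) with yaw 102° matches the occluder, so I'll descend and grip.

Request:
move_arm([
  [0.44,0.03,2,0],
  [0.44,0.03,4.2,0],
  [0.44,0.03,6,0],
  [0.44,0.03,6.7,0],
  [0.44,0.03,6.85,0],
  [0.44,0.03,6.85,0],
])

```text
clock: 29.95
tcp_pos: [526.4, 393.3, -22.2]
tool_rot: [0.63, 0.777, 0.001, 0.0]
contact_force: [-0.7, -0.4, -0.1]
gripper_width: 0.935
```

Request:
move_arm([
  [0,0,0,0],
  [0,0,0,0],
  [0,0,0,0],
  [0,0,0,0],
  [0,0,0,0],
], jaw=36)

```text
clock: 30.58
tcp_pos: [526.0, 393.2, -22.4]
tool_rot: [0.63, 0.777, 0.001, 0.0]
contact_force: [-2.9, -2.2, 13.8]
gripper_width: 0.479
```

Request:
move_arm([
  [0,0,-0.6,0],
  [0,0,-1.8,0],
  [0,0,-3.5,0],
  [0,0,-5,0],
  [0,0,-5.4,0],
  [0,0,-5.4,0],
  [0,0,-5.4,0],
])

```text
clock: 31.45
tcp_pos: [525.3, 392.6, 110.3]
tool_rot: [0.629, 0.777, -0.001, -0.0]
contact_force: [-0.3, -0.3, -1.0]
gripper_width: 0.479
```

```bash
python3 -c "
from h import *
im=env.camera('wrist')
cv2.imwrite('pics/w25.png',im)
# tray from top by box + contour
im=env.camera('top')
m=env.camera_model('top')
hsv=cv2.cvtColor(im,cv2.COLOR_BGR2HSV)[205:285,210:290]
M=(hsv[...,1]<60).astype(np.uint8);M=cv2.morphologyEx(M,cv2.MORPH_CLOSE,np.ones((5,5)))
n,l,s,c=cv2.connectedComponentsWithStats(M);i=1+s[1:,4].argmax();cs,_=cv2.findContours((l==i).astype(np.uint8),0,1)
c=max(cs,key=cv2.contourArea);r=cv2.minAreaRect(c);print('area',s[i,4],r)
P=cv2.boxPoints(r)+[210,205];print(P)
f=lambda q:np.r_[proj('top',tray(*q)[1::2],m).mean(0)-P.mean(0)]
s=least_squares(lambda q:f([q[0],q[1],np.radians(6)]),[608,178],diff_step=1e-3);print('tray',s.x)
go(608,178,120)
"
```

```text
area 2216 ((38.361549377441406, 38.39230728149414), (46.76109313964844, 47.75337219238281), 82.87498474121094)
[[221.76924324 223.15384483]
 [269.15385818 217.23077202]
 [274.95385742 263.63076782]
 [227.56924057 269.55384064]]Traceback (most recent call last):
  File "<string>", line 14, in <module>
    s=least_squares(lambda q:f([q[0],q[1],np.radians(6)]),[608,178],diff_step=1e-3);print('tray',s.x)
    return func(*args, **kwargs)
    vector_fun = VectorFunction(
        fun_wrapped,
    ...<6 lines>...
        workers=workers
    )
    self._update_fun()
    ~~~~~~~~~~~~~~~~^^
    self.f = self.fun_wrapped(xp_copy(self.x))
             ~~~~~~~~~~~~~~~~^^^^^^^^^^^^^^^^^
    return np.atleast_1d(self.fun(x))
                         ~~~~~~~~^^^
    return self.f(x, *self.args, **self.kwargs)
           ~~~~~~^^^^^^^^^^^^^^^^^^^^^^^^^^^^^^
  File "<string>", line 14, in <lambda>
    s=least_squares(lambda q:f([q[0],q[1],np.radians(6)]),[608,178],diff_step=1e-3);print('tray',s.x)
                             ~^^^^^^^^^^^^^^^^^^^^^^^^^^^
  File "<string>", line 13, in <lambda>
    f=lambda q:np.r_[proj('top',tray(*q)[1::2],m).mean(0)-P.mean(0)]
                     ~~~~^^^^^^^^^^^^^^^^^^^^^^^^
  File "h.py", line 10, in proj
    return cv2.projectPoints(P,m['rvec'],m['tvec'],m['mtx'],None)[0].reshape(-1,2)
           ~~~~~~~~~~~~~~~~~^^^^^^^^^^^^^^^^^^^^^^^^^^^^^^^^^^^^^
cv2.error: OpenCV(4.12.0) /io/opencv/modules/calib3d/src/calibration_base.cpp:1490: error: (-215:Assertion failed) npoints >= 0 && (depth == CV_32F || depth == CV_64F) in function 'projectPoints'
```

View pics/w25.png

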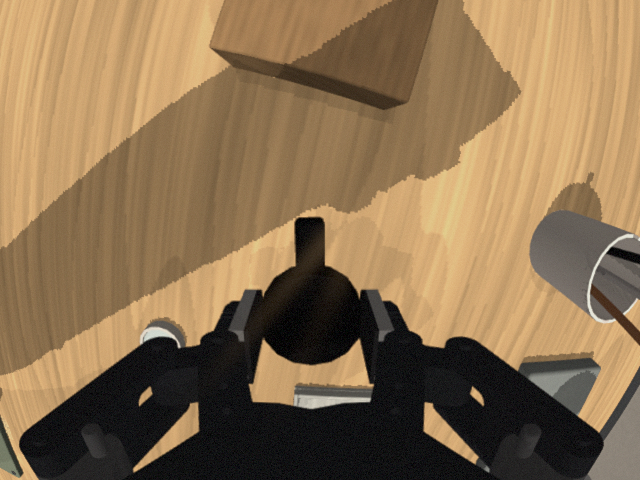

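```bash
python3 -c "
from h import *
m=env.camera_model('top');P=np.array([248.8,243.8])
s=least_squares(lambda q:proj('top',[float(q[0]),float(q[1]),10.],m)[0]-P,[608.,178.]);print('tray',s.x)
go(*s.x,110,97)
"
```

```text
tray [608.97198237 183.82332731]
t 31.55 tcp [525.3 392.6 110.3] yaw 101.97 w 40.7 F [ 0.6  0.1 -0.2] -> units [-8.86  1.54  0.01] turn 0.83 rows>= 4
```

Request:
move_arm([
  [-1.2,0.2,0,0.1],
  [-3.2,0.5,0,0.3],
  [-5.2,0.9,0,0.5],
  [-7.2,1.3,0,0.7],
  [-8.6,1.5,0,0.83],
  [-8.86,1.54,0,0.83],
  [-8.86,1.54,0,0.83],
  [-8.86,1.54,0,0.83],
])

```text
clock: 32.55
tcp_pos: [608.8, 185.5, 111.1]
tool_rot: [0.662, 0.749, 0.0, -0.0]
contact_force: [1.1, -0.2, -0.8]
gripper_width: 0.476
```

```bash
cat > tr.py <<'E'
from occ import *
def drawt(im,m,x,y,t,cam='wrist'):
    T=tray(x,y,t);Ti=tray(x,y,t,58,14)
    for S,k in((T[1::2],(0,0,255)),(Ti[1::2],(0,255,255)),(T[0::2],(0,255,0))):
        cv2.polylines(im,[(proj(cam,S,m)[[0,1,3,2]]*8).round().astype(np.int32)],True,k,1,cv2.LINE_AA,3)
E
python3 -c "
from tr import *
m=dict(env.camera_model('wrist'));im=env.camera('wrist');m['tvec']=m['tvec']+[0,0,4]
cv2.imwrite('pics/w26a.png',im)
drawt(im,m,609,183.8,np.radians(7))
cv2.imwrite('pics/w26.png',im)
go(609,183.8,110,97)
"
```

```text
t 32.6 tcp [608.8 185.5 111.2] yaw 97.08 w 41.2 F [-0.7  0.4  0.1] -> units [-0.07 -0.    0.05] turn 0.01 rows>= 1
```

View pics/w26.png

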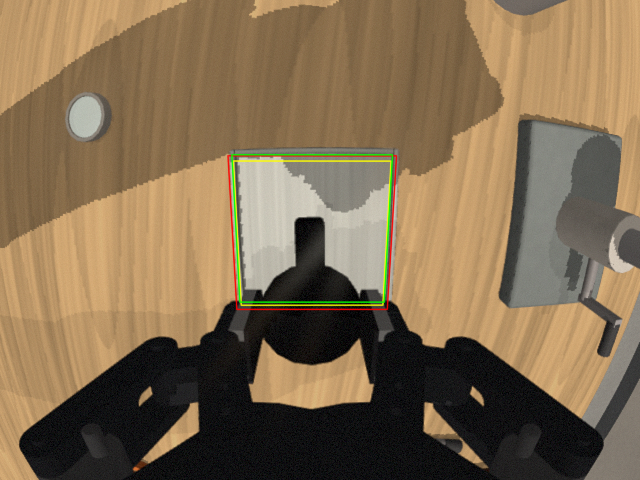

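```bash
python3 -c "
from tr import *
m=dict(env.camera_model('wrist'));im=env.camera('wrist');m['tvec']=m['tvec']+[0,0,4]
drawt(im,m,611,187,np.radians(7))
T=env.sense()['tcp_pos'];print(T)
b=np.array([262,264,362,364])
q=locate('wrist','occluder',b,T[:2],z0=T[2]+22.4,m=m);print(q,q[0]-T[:2])
draw(im,m,*q[0],np.radians(97),T[2]+22.4,'pics/w27.png',(200,130,430,380),3)
"
```

```text
[608.92002323 185.26083978 111.20075139]
(array([608.80454715, 183.30361666]), np.float64(2.212744931769862)) [-0.11547608 -1.95722313]
```

View pics/w27.png

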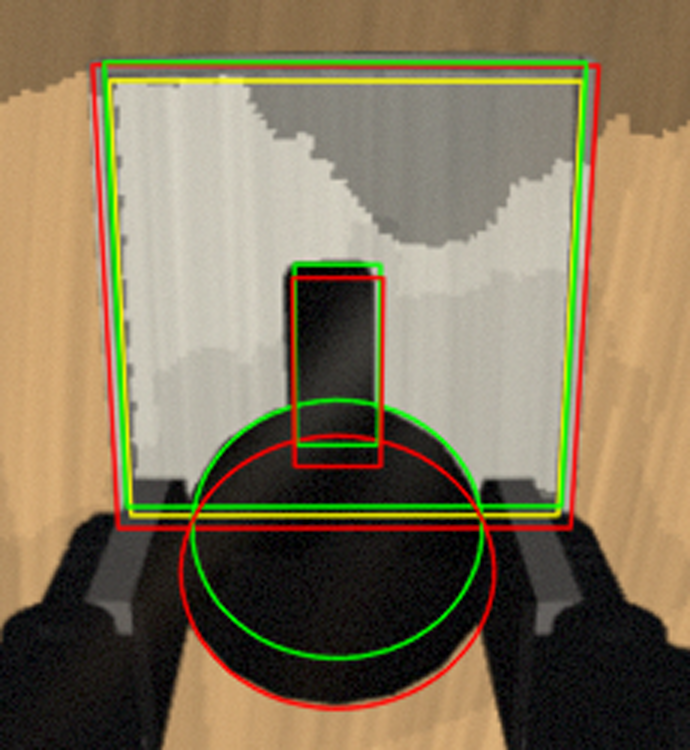

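Request:
move_arm([
  [0.1,0.06,1.5,0],
  [0.16,0.11,3.2,0],
  [0.16,0.11,4.3,0],
  [0.16,0.11,4.45,0],
  [0.16,0.11,4.45,0],
  [0.16,0.11,4.45,0],
])

```text
clock: 33.4
tcp_pos: [612.2, 188.8, 1.4]
tool_rot: [0.663, 0.749, 0.001, 0.0]
contact_force: [-0.8, 0.2, 0.4]
gripper_width: 0.477
```

```bash
python3 -c "
from tr import *
m=dict(env.camera_model('wrist'));T=env.sense()['tcp_pos'];im=env.camera('wrist');m['tvec']=m['tvec']+[0,0,4]
drawt(im,m,611,187.5,np.radians(7))
draw(im,m,T[0]-.1,T[1]-2,np.radians(97),T[2]+22.4,'pics/w28.png',(120,120,510,420),2)
go(611,189.5,-17.8,97)
"
```

```text
t 33.45 tcp [612.1 188.7   1.2] yaw 96.99 w 40.9 F [ 0.3  0.4 -0.4] -> units [ 0.04 -0.04  0.76] turn -0.0 rows>= 1
```

View pics/w28.png

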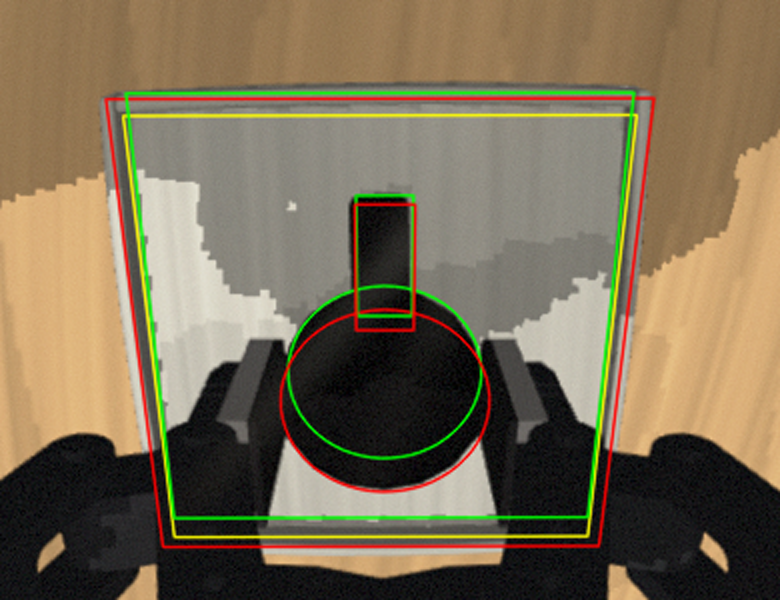

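Request:
move_arm([
  [0.06,-0.05,0.35,0],
  [0.06,-0.05,0.65,0],
  [0.06,-0.05,0.76,0],
  [0.06,-0.05,0.76,0],
  [0.06,-0.05,0.76,0],
])

```text
clock: 34.08
tcp_pos: [609.8, 189.8, -18.4]
tool_rot: [0.663, 0.749, -0.0, -0.0]
contact_force: [-7.8, -0.9, 18.5]
gripper_width: 0.481
```

Request:
move_arm([
  [0,0,-0.02,0],
  [0,0,-0.02,0],
  [0,0,-0.02,0],
  [0,0,-0.02,0],
], jaw=58)

```text
clock: 34.58
tcp_pos: [610.1, 189.8, -18.6]
tool_rot: [0.663, 0.749, -0.0, -0.0]
contact_force: [0.3, 0.2, -0.3]
gripper_width: 0.679
```

Request:
move_arm([
  [0,0,-0.6,0],
  [0,0,-2,0],
  [0,0,-4,0],
  [0,0,-6,0],
  [0,0,-6.4,0],
  [0,0,-6.4,0],
  [0,0,-6.4,0],
])

```text
clock: 35.45
tcp_pos: [609.6, 189.6, 140.5]
tool_rot: [0.663, 0.749, -0.001, -0.0]
contact_force: [-0.8, 0.6, -0.5]
gripper_width: 0.676
```

```bash
python3 -c "
from tr import *
m=dict(env.camera_model('wrist'));T=env.sense()['tcp_pos'];im=env.camera('wrist');m['tvec']=m['tvec']+[0,0,4];print(T)
cv2.imwrite('pics/w29a.png',im)
drawt(im,m,610.5,188,np.radians(7))
draw(im,m,610.5,188,np.radians(97),4,'pics/w29.png',(200,110,430,310),3)
im=env.camera('scene');cv2.imwrite('pics/s29.png',cv2.resize(im[120:360,200:430],None,fx=2.5,fy=2.5,interpolation=cv2.INTER_CUBIC))
"
```

```text
[609.62134912 189.59387961 140.48829966]
```

View pics/w29.png

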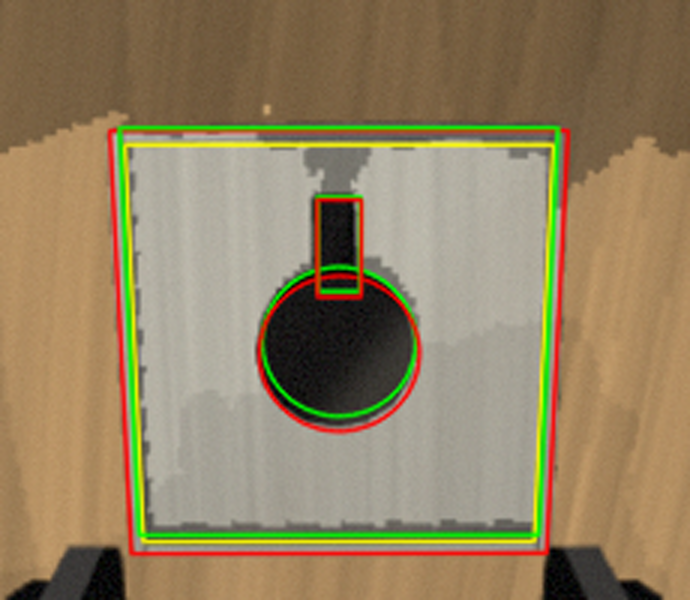

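View pics/s29.png

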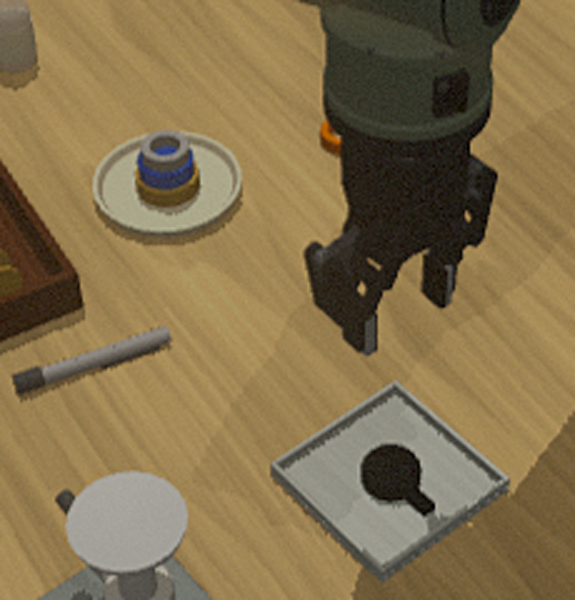

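The occluder lies within about 1 mm of the tray centre by overlay. The scene view shows the stack in line in the dish. One last check of the stack from the top camera.

```bash
python3 -c "
from tr import *
m=env.camera_model('top');im=env.camera('top');o=im.copy()
for n,z,k in(('dish',0,(255,0,255)),('prism',6,(0,0,255)),('maddox',24,(0,255,0)),('ring',40,(0,255,255))):
  r,h=DIM[n];P=proj('top',cyl(594.8,-181.,r,h,z),m)[60:];cv2.polylines(o,[(P*8).round().astype(np.int32)],True,k,1,cv2.LINE_AA,3)
v=np.hstack([cv2.resize(a[212:287,350:425],(375,375),interpolation=cv2.INTER_CUBIC) for a in(im,o)]);cv2.imwrite('pics/t30.png',v)
cv2.imwrite('pics/t30b.png',im)
"
```

```text
(no output)
```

View pics/t30.png

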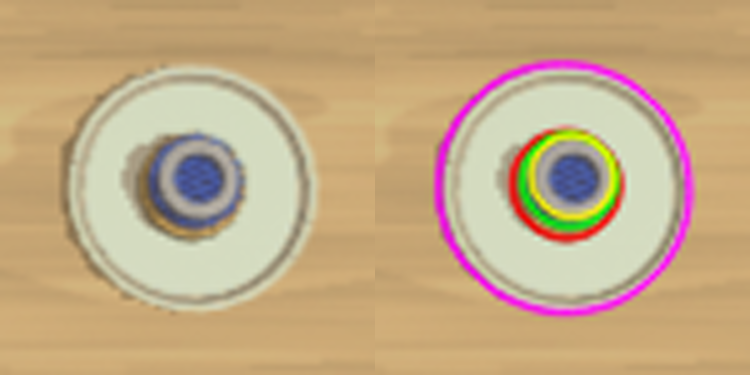

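View pics/t30b.png

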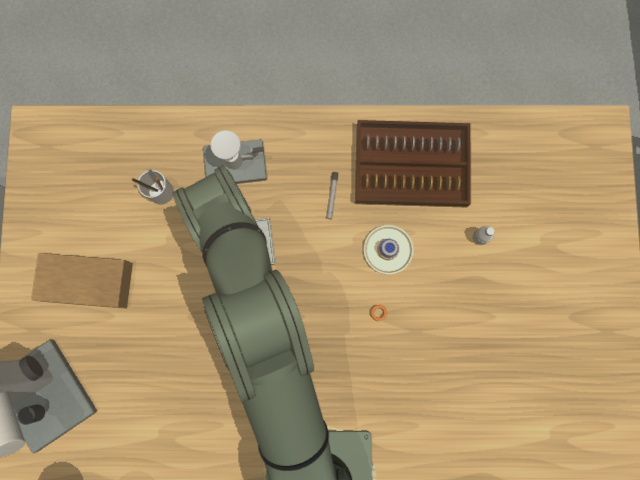

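All three lenses in the stack match one common axis within about 2 mm, so I'm handing in.

```bash
python3 -c "
from h import *
print(env.sense()['clock'],env.sense()['contact_force']);print(env.hand_in())"
```

```text
35.6 [ 0.32348983  0.82089474 -0.51719849]
the job is handed in; nothing more can be done
None
```

The job was handed in at 35.6 s, with the arm raised clear of everything. The prism, Maddox rod and steel ring are stacked in that order in the middle of the dish, and the occluder lies flat in the tray.

**Last checks:**
- **Stack:** in the top camera picture all three lenses fit a common axis at the dish centre to about 2 mm.
- **Occluder:** the wrist camera overlay put its disc about 1 mm from the tray's centre.
- **Things to be left alone:** the arm was never sent to the plain lens, cleaner, torch or orange ring. The cleaner, torch and orange ring look unmoved in the last top picture. The arm hides the plain lens there, so its final position was not checked.

**What went wrong or disagreed:**
- **Refused move:** one move call was refused because its rows lacked the fourth number, so the jaws closed once in mid-air at height.
- **Fingertip position:** the tips stood about 22–33 mm behind the reported TCP, depending on the opening, not 11 mm ahead as stated. The first grasp therefore closed above the prism, and I calibrated the tip position from the pictures and contacts.
- **Table contact:** while gripping the prism the fingertips pressed on the table with about 44 N at the wrist. I eased off at once. That is above the 40 N figure, which is stated for the arm and gripper body; this was the fingertips, and I cannot tell how it is judged.
- **Wrist camera scale:** it read about 2–3 % small against the given sizes, and I corrected for this.

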